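# Set up the bench for membrane filtration

### The arm

A 7-joint arm with a two-finger parallel gripper is mounted at the origin on a cart in front of the work surface, level with it; the furniture and walls round the work are solid. World frame = base frame: x ahead of the robot, y to its left, z up, the work surface at z = 0. Lengths are in m, angles in rad, forces in N, time in s.
With the tool pointing down it reaches from about 0.4 to 0.85 m from the base axis. Payload 10.4 kg.
Tool frame: the origin (TCP) lies on the centre line of the jaws, within the pads' length; the fingertips stand 14 mm ahead of it and the grasp point (between the pads) lies 5 mm behind it (manip.tip_reach is the distance from the TCP to the fingertips, in m); z points along the fingers, y is the line along which they close (so a half turn about z gives the same grasp; the last joint's range is limited). The gripper opens to 85 mm and grips with 20 to 120 N. Pads are 22 mm wide; open, the fingers measure 114 mm over their backs; the gripper's body (76 mm by 85 mm) begins 54 mm behind the grasp point. The pads swing forward as they close: fully open they stand 13 mm farther back than shut.
Start: joints at [1.138, 0.332, -0.065, 1.46, 0.022, 1.35, -0.088], TCP at [0.249, -0.573, 0.245] pointing down, gripper open.
Joint ranges: [-2.6, 2.6], [-0.5, 2.12], [-1.47, 1.34], [0.16, 2.42], [-1.27, 4.41], [0.06, 2.06], [-2.6, 2.6]. Speed limits (rad/s): [2.22, 2.22, 2.79, 2.79, 3.14, 3.14, 3.14].

### API

Orientations are given as a unit quaternion [x, y, z, w].
In Python, from workcell import manip gives the robot as it stands.
- The arm moves only by the shell command python3 -m pendant 'ROWS' [FORCE]. ROWS is JSON, a list of rows, each a list of 7 numbers: the shift along the tool's x, y, z in units of 50 mm (1.0 is 50 mm), then the turn, a rotation vector about the tool's x, y, z in units of 8 degrees (1.0 is 8 degrees), then the opening, from -1 (shut) to 1 (fully open), so that 0 is half open. In form: [[dx, dy, dz, ax, ay, az, jaw], ...]. A call has exactly 10 rows; each row is the pose to reach, as a shift and turn from the pose commanded when the call began, along the tool's axes at that moment; what a row does not reach only later rows make up. A row lasts 1/8 s, in which the tool goes at most 62.5 mm and 10.7 degrees, less where a joint would pass 70% of its speed; a pose out of reach is approached as far as the arm can. A call with a gripper value outside its range is refused whole. The fingers move at their own pace and stop on an object; FORCE is the grip in N (left out, the last holds). Time passes only in rows, so rows that repeat a pose let the fingers close, or fill a call up. It gives the time, the measured TCP pose, the force, the opening and the grip force at its end, in the units of the state.
- manip.get_obs(): the state, without advancing time (a new reading comes with each control period).
- manip.camera(name): name is "scene" or "top" or "wrist"; returns (picture, depth): 384x512x3 uint8, red, green, blue; 384x512 float32, m along the optical axis (not along the pixel's ray), 0 where there is no reading.
- manip.get_calibration(name): a dict with "fx", "fy", "cx", "cy" (pixels), "xyz" and "orientation" of the camera in the world. Camera axes: x right, y up, looking along -z (the intrinsics and any distortion apply to the point x, -y, -z); pixel columns grow to the right and rows downward; lengths in m; the calibration is good to about 2 mm. A picture is of the moment at which its call begins: read the wrist's pose just before it. get_calibration takes no time and is no camera call; for the wrist camera it gives the pose at the moment of the call.
- manip.hand_in(): hands the job in; it is judged then, once.
Trained networks look in the newest picture that a camera, given by its name, has taken for a name from the list of things; names that differ only in an ending like _2 or _b are one class to them, and where a whole thing is asked for, a point or a joint stands for the part that bears it (a point fixed in the world has none). Each returns a list of dicts, best first, with "p" (0 to 1); they miss things now and then, are a little off and sometimes report something else, mostly with a low value. They report only what shows in the picture. A call takes as long as a camera call. They do not tell look-alikes from the thing itself.
- manip.find_in(thing, camera): "box" ([left, top, right, bottom] in pixels, round what is visible of it).
- manip.trace(thing, camera): "pixels" (384x512 bool, what is visible of it) and "box" ([left, top, right, bottom] in pixels, round what is visible of it).
- manip.tip_of(thing, camera): "pixel" ([column, row] in pixels: a listed point, or the origin of a listed thing).
The state is a dict: "clock": time; "joint_pos": joint angles; "joint_velocities": joint speeds; "tau": joint torques, N m; "position": TCP position; "ee_rot": TCP orientation; "ft_force": force on the tool from outside, world axes, zero at the start; "torque": the same for the moment, N m; "grip_width": opening from 0.0 (shut) to 1.0 (fully open); "grasp_force": force on a finger pad.
Only numpy, scipy, OpenCV 4.12 (cv2) and the standard library are available. Lean on these libraries where they do the work, as an engineer would, in place of code of your own. Each camera call takes 0.05 s, during which the arm holds its last target. There are 200 camera calls.

### The job

Sort the things on the paper sheet for a water filtration run: lay both agar plates flat in the enamel tray, stand each of the two water sample pots in a well of the white sample block, and push the steel filter cup down into the rubber cone of the filter stand, twisting it if it sticks, until its foot is fully home on the seat. Keep plates and pots upright, set everything down rather than dropping it, and leave the roll of tape where it is.

Things in the scene. Friction and masses are not known exactly. Their poses are not given: they have to be found in the camera images.
- dish_1_mid (a point): Agar plate: closed glass Petri dish with agar, a flat disc 62 mm across and 16 mm high, lying flat on the white paper sheet; grasp it across the rim. This point is on its axis, 8 mm above its underside; z points up. (The tan ring with a hole is a roll of tape, not a plate.)
- dish_2_mid (a point): The other agar plate: closed glass Petri dish with agar, a flat disc 62 mm across and 16 mm high, lying flat on the white paper sheet; grasp it across the rim. This point is on its axis, 8 mm above its underside; z points up. (The tan ring with a hole is a roll of tape, not a plate.)
- pot_1_mid (a point): Water sample pot: upright clear plastic jar with white screw cap and paper band, 46 mm across (cap 42 mm, from 54 mm up), 70 mm high, 80 to 160 g, on the white paper sheet. This point is on its axis, half-way up (35 mm above its underside); z points up.
- pot_2_mid (a point): The other water sample pot, just alike: upright clear plastic jar with white screw cap and paper band, 46 mm across (cap 42 mm, from 54 mm up), 70 mm high, 80 to 160 g, on the white paper sheet. This point is on its axis, half-way up (35 mm above its underside); z points up.
- cup_mid (a point): Steel filter cup, open at the top, 80 mm high, on the white sheet. Straight round body 54 mm across from 32 mm up (57 mm rim bead on top); below it a spigot 40 mm across, tapered over its lowest 6 mm to a 35 mm foot. 110 to 185 g. Grasp round the body. This point: middle of the body, on the axis, 56 mm above the foot, 24 mm below the rim; z up. Home, it lies 56 mm above stand_seat.
- tray: White enamelled tray with blue rim, fixed, 214 mm (its x) by 304 mm (its y), rim 36 mm high, inside about 190 x 280 mm. Origin at the centre of its underside, z up; its floor is level with the bench top (z = 0). (Not part of the job: a microscope 0.4 m tall stands at the left end of the bench, y above 0.42 m; keep the arm clear of it.)
- block: White moulded sample block, fixed on the grey mat, 78 mm (its x) by 148 mm (its y), 16 mm high, with two round wells 62 mm across and 12 mm deep, centred at x = 0, y = -36 and +36 mm in its frame. Origin at the centre of its underside, z up; the well floors are 4 mm above it.
- stand_seat (a point): Filter stand on the grey mat, fixed: 110 mm steel foot, stem, black rubber cone. This point: centre of the level seat in the cone, 47 mm above the bench. The cone stands 23 mm over it; mouth 57 mm, throat 43 mm inside. Four sprung rubber beads (36 mm apart, to 12 mm over the seat) hold the spigot: set in gently the cup stops 5 to 9 mm proud; 10 to 25 N down, easier with a twist, drives it home.
- label_tape: Roll of tan paper label tape, 62 mm across, 19 mm high, hole in the middle, lying among the things on the sheet: it stays there. Origin at the centre of its underside.
Mind the look-alikes: they are no part of the job. What is shaped like the part that bears stand_seat but yellow is not meant.

How it is judged:
At the end, for the whole second after the job is handed in: Both plates lie flat on the floor of the tray, wholly inside it; one pot stands upright on the floor of each well; the cup's foot is on the seat (2.5 mm in height, 5 mm sideways, tilt under 0.06 rad); all released and at rest (x of dish_1_mid in the frame of tray between -0.07 and 0.07 m and y of dish_1_mid in the frame of tray between -0.115 and 0.115 m and height (world z) of each of dish_1_mid, dish_2_mid below 0.014 m and angle between each of dish_1_mid, dish_2_mid, pot_1_mid, pot_2_mid's own z axis and vertical below 0.1 rad and linear speed of each of dish_1, dish_2, pot_1, pot_2, cup below 0.02 m/s and x of dish_2_mid in the frame of tray between -0.07 and 0.07 m and y of dish_2_mid in the frame of tray between -0.115 and 0.115 m and x of pot_1_mid in the frame of block between -0.012 and 0.012 m and y of pot_1_mid in the frame of block between -0.05 and 0.05 m and z of each of pot_1_mid, pot_2_mid in the frame of block below 0.0425 m and x of pot_2_mid in the frame of block between -0.012 and 0.012 m and y of pot_2_mid in the frame of block between -0.05 and 0.05 m and angle between cup_mid's own z axis and vertical below 0.06 rad and horizontal distance between cup_mid and stand_seat below 0.005 m and z of cup_mid in the frame of stand_seat between 0.053 and 0.0585 m); the robot touches nothing.
It fails at once if an agar plate or a sample pot is tipped by more than 40 degrees (angle between any of dish_1_mid, dish_2_mid, pot_1_mid, pot_2_mid's own z axis and vertical above 0.7 rad).
It fails at once if a plate, a pot or the cup is let go more than about 5 cm above its support ((contact force between the fingers and dish_1 below 0.01 N and height (world z) of dish_1_mid above 0.06 m) or (contact force between the fingers and dish_2 below 0.01 N and height (world z) of dish_2_mid above 0.06 m) or (contact force between the fingers and pot_1 below 0.01 N and height (world z) of pot_1_mid above 0.09 m) or (contact force between the fingers and pot_2 below 0.01 N and height (world z) of pot_2_mid above 0.09 m) or (contact force between the fingers and cup below 0.01 N and height (world z) of cup_mid above 0.15 m)).
It fails at once if the roll of tape is moved by more than 30 mm (distance of label_tape from where it was at the start of the episode above 0.03 m).
It also fails if it takes over 118 s, if anything falls off the work surface, if the arm or the gripper's body presses on something with over 40 N, if the wrist force passes 120 N, or if a joint passes its speed limit or range.

## Working session

There is one attempt and no reset: what is moved stays moved. The work goes in short steps, Python scripts to look and compute and a shell command to move; the robot and the scene stay as the last step left them, time stands still between calls to the robot, and variables do not carry over. Pictures are saved under pics/ and viewed, at most 14 in all, crops included, and the job is handed in when it is done.

```bash
ls; mkdir -p pics
python3 - <<'E'
from workcell import manip
import cv2, numpy as np
for n in ("scene","top"):
    p,d=manip.camera(n); cv2.imwrite(f"pics/{n}0.png",p[:,:,::-1]); c=manip.get_calibration(n); print(n,c)
o=manip.get_obs(); print(o['clock'],o['position'],o['ee_rot'],o['grip_width'])
E
```

```text
pics
scene {'fx': 482.3899931466407, 'fy': 482.3899931466407, 'cx': 257.79962011630096, 'cy': 193.33979167221585, 'xyz': array([0.04768998, 0.86476718, 1.05338442]), 'orientation': array([-0.09590795,  0.38934446,  0.89156677, -0.21052614])}
top {'fx': 364.5806676886736, 'fy': 364.5806676886736, 'cx': 256.40064936806885, 'cy': 185.90920291439852, 'xyz': array([ 0.41463027, -0.0973485 ,  1.07099149]), 'orientation': array([-0.04106274,  0.0405847 ,  0.71051558, -0.70130903])}
0.1 [ 0.24889132 -0.57296336  0.24459646] [ 9.79081742e-01  2.03466318e-01 -1.40049980e-04 -6.17244231e-04] 0.9948770413935847
```

View pics/top0.png

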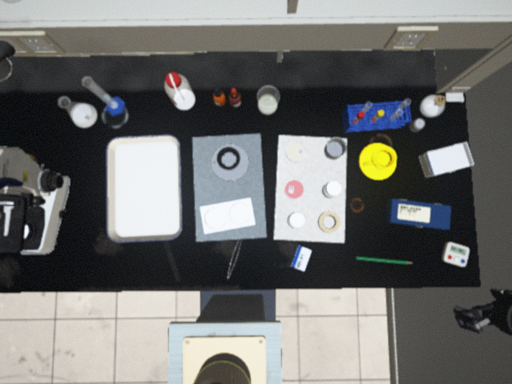

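View pics/scene0.png

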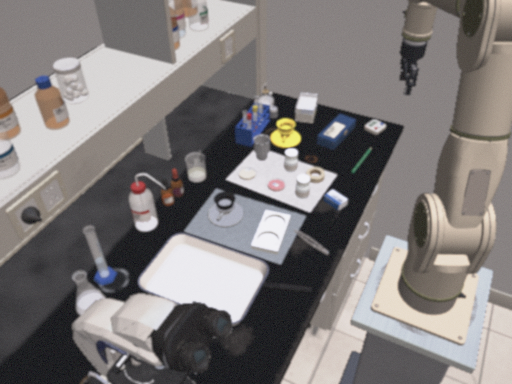

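The top view shows the tray (144,188), filter stand (229,159), block (228,216), plates (295,149) and (293,188), pots (332,188) and (297,219), cup (335,148) and tape (328,221). The scene view shows the same things from the left.

```bash
cat > h.py <<'E'
from workcell import manip
import numpy as np, cv2
from scipy.spatial.transform import Rotation as R
def ray(c,px):
    v=R.from_quat(c['orientation']).apply([(px[0]-c['cx'])/c['fx'],-(px[1]-c['cy'])/c['fy'],-1.]); return np.array(c['xyz']),v
def at_z(c,px,z):
    o,v=ray(c,px); return o+v*(z-o[2])/v[2]
def tri(c1,p1,c2,p2):
    o1,v1=ray(c1,p1);o2,v2=ray(c2,p2); s=np.linalg.lstsq(np.c_[v1,-v2],o2-o1,rcond=None)[0]
    a,b=o1+s[0]*v1,o2+s[1]*v2; return (a+b)/2,np.linalg.norm(a-b)
def cloud(c,d):
    r,k=np.indices(d.shape); p=np.stack([(k-c['cx'])/c['fx']*d,-(r-c['cy'])/c['fy']*d,-d],-1)
    return R.from_quat(c['orientation']).apply(p.reshape(-1,3)).reshape(*d.shape,3)+c['xyz']
E
python3 - <<'E'
from h import *
np.set_printoptions(precision=4,suppress=True)
C={n:manip.get_calibration(n) for n in("top","scene")}
for t,z in dict(dish_1_mid=.008,pot_1_mid=.035,cup_mid=.056,tray=0,block=0,stand_seat=.047,label_tape=0).items():
    T={}
    for n in C:
        T[n]=[(np.array(q['pixel']),q['p']) for q in manip.tip_of(t,n)]
    print(t)
    for a,p in T['top']:
        print('  top',a,round(p,2),at_z(C['top'],a,z))
        for b,q in T['scene']:
            x,e=tri(C['top'],a,C['scene'],b)
            if e<.02: print('      tri',b,round(q,2),x,'gap',round(e,4))
E
```

```text
dish_1_mid
  top [294.7 191.7] 0.72 [ 0.5194 -0.2094  0.008 ]
      tri [276.6 182.8] 0.59 [ 0.5227 -0.2067  0.0178] gap 0.0091
pot_1_mid
  top [298.6 218.4] 0.81 [ 0.4407 -0.2157  0.035 ]
      tri [301.5 185.1] 0.84 [ 0.4426 -0.2152  0.0331] gap 0.004
cup_mid
  top [333.4 148.2] 0.97 [ 0.6372 -0.3172  0.056 ]
      tri [261.9 143.3] 0.9 [ 0.6345 -0.3146  0.0679] gap 0.0002
tray
  top [144.4 189. ] 0.96 [0.5341 0.2337 0.    ]
      tri [204.9 280. ] 0.63 [0.533  0.2294 0.0149] gap 0.0013
      tri [223.3 207.6] 0.18 [0.5056 0.1598 0.236 ] gap 0.0046
block
  top [227.5 214.7] 0.92 [ 0.4551 -0.0116  0.    ]
      tri [269.3 233. ] 0.72 [ 0.457  -0.011   0.0012] gap 0.0043
  top [332.7 187.6] 0.23 [ 0.5309 -0.3228  0.    ]
stand_seat
  top [381.5 154.6] 0.98 [ 0.6187 -0.4557  0.047 ]
      tri [284.6 131.7] 0.75 [ 0.62   -0.4644  0.0251] gap 0.0065
  top [229.2 159.5] 0.92 [ 0.6103 -0.0208  0.047 ]
      tri [225.4 208.5] 0.66 [ 0.613  -0.0198  0.0274] gap 0.0022
label_tape
  top [228.5 216.2] 0.69 [ 0.4507 -0.0145  0.    ]
  top [333.3 223. ] 0.66 [ 0.4269 -0.3207  0.    ]
      tri [314.7 178.2] 0.66 [ 0.4324 -0.3221 -0.017 ] gap 0.0115
```

```bash
python3 -m pendant '[[7.5,-3.7,-1.6,0,0,2.94,1],[7.5,-3.7,-1.6,0,0,2.94,1],[7.5,-3.7,-1.6,0,0,2.94,1],[7.5,-3.7,-1.6,0,0,2.94,1],[7.5,-3.7,-1.6,0,0,2.94,1],[7.5,-3.7,-1.6,0,0,2.94,1],[7.5,-3.7,-1.6,0,0,2.94,1],[7.5,-3.7,-1.6,0,0,2.94,1],[7.5,-3.7,-1.6,0,0,2.94,1],[7.5,-3.7,-1.6,0,0,2.94,1]]'
python3 - <<'E'
from h import *
o=manip.get_obs(); print(o['clock'],o['position'],o['ee_rot'],o['joint_pos'])
c=manip.get_calibration('wrist'); p,d=manip.camera('wrist'); print(c); cv2.imwrite('pics/w1.png',p[:,:,::-1]); np.savez('w1.npz',d=d)
P=cloud(c,d); print(P[192,256],[P[r,k] for r,k in((100,100),(100,400),(300,100),(300,400))])
E
```

```text
clock: 2.05
position: [0.5183, -0.2557, 0.3251]
ee_rot: [1.0, -0.002, -0.0, 0.0]
ft_force: [0.1, -0.5, 0.0]
grip_width: 0.997
grasp_force: 0.0
2.05 [ 0.51829379 -0.25571165  0.32506795] [ 9.99998572e-01 -1.64603057e-03 -3.19738263e-04  2.12553198e-04] [ 0.61484624  0.21394624 -0.28132831  1.44893705  0.05980111  1.48749176
 -1.23948814]
{'fx': 270.5800730963345, 'fy': 270.5800730963345, 'cx': 256.3887436263993, 'cy': 195.9764851917365, 'xyz': array([ 0.60264779, -0.25590455,  0.4548356 ]), 'orientation': array([ 0.11724655, -0.11729526,  0.69842968, -0.69619757])}
[ 0.45358618 -0.25496101  0.00280619] [array([ 0.60623822, -0.04647137,  0.06993437]), array([ 0.60513048, -0.46084752,  0.04562336]), array([-0.45335772,  0.63319874, -0.80193558]), array([ 0.52977492, -0.31160455,  0.36859559])]
```

View pics/w1.png

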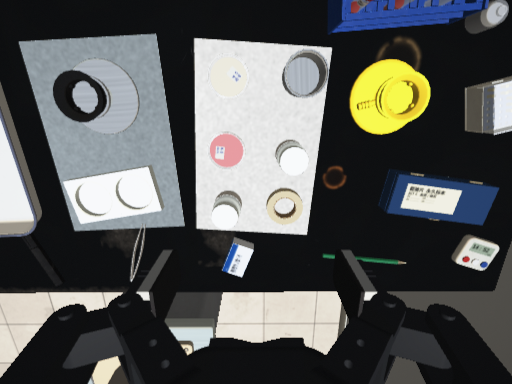

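Wrist view shows everything: stand cone (80,97), block (113,194), plates (229,75),(227,149), pots (292,158),(226,211), cup (304,74), tape (285,206).

```bash
cat > m.py <<'E'
from h import *
np.set_printoptions(precision=4,suppress=True)
C={n:manip.get_calibration(n) for n in("top","scene","wrist")}
p,d=manip.camera('wrist'); P=cloud(C['wrist'],d)
for t,z in dict(dish_1_mid=.008,pot_1_mid=.035,cup_mid=.056,block=0,stand_seat=.047,tray=0,label_tape=0).items():
    print(t)
    T=manip.tip_of(t,'top')
    for q in manip.tip_of(t,'wrist'):
        if q['p']<.2: continue
        a=q['pixel']; print('  tip',a,round(q['p'],2),at_z(C['wrist'],a,z),[ (x.round(4).tolist(),round(e,3)) for x,e in (tri(C['wrist'],a,C['top'],b['pixel']) for b in T) if e<.015])
    for q in manip.trace(t,'wrist'):
        if q['p']<.2: continue
        m=q['pixels']&(d>0); X=P[m]; zt=np.percentile(X[:,2],95); u=X[X[:,2]>zt-.006]
        (cx,cy),r=cv2.minEnclosingCircle(u[:,:2].astype(np.float32))
        rec=cv2.minAreaRect(u[:,:2].astype(np.float32))
        print('  tr',q['box'],round(q['p'],2),'ztop',zt.round(4),'mid',((np.percentile(u,2,0)+np.percentile(u,98,0))/2)[:2],'circ',np.array([cx,cy,r]), 'rect',np.round([*rec[0],*rec[1],rec[2]],4) if t in('block','tray') else '')
E
python3 m.py
```

```text
dish_1_mid
  tip [227.3, 150.1] 0.96 [ 0.5284 -0.2077  0.008 ] [([0.5233, -0.2085, -0.0094], np.float64(0.007))]
  tr [205.9, 130.1, 246.2, 173.3] 0.76 ztop 0.0196 mid [ 0.5295 -0.2062] circ [ 0.5287 -0.2061  0.0312] rect 
pot_1_mid
  tip [227.1, 210.4] 0.97 [ 0.432  -0.2064  0.035 ] [([0.441, -0.2111, 0.0596], np.float64(0.004))]
  tr [208.8, 132.2, 244.4, 172.3] 0.36 ztop 0.0196 mid [ 0.5297 -0.2063] circ [ 0.5294 -0.2061  0.0309] rect 
cup_mid
  tip [302.4, 78.1] 0.84 [ 0.6336 -0.3184  0.056 ] [([0.6326, -0.3143, 0.0749], np.float64(0.003))]
block
  tip [114.9, 194.1] 0.9 [ 0.4496 -0.0044  0.    ] [([0.4546, -0.0128, 0.015], np.float64(0.0))]
  tip [230.5, 78.6] 0.31 [ 0.6375 -0.216   0.    ] []
  tr [63.5, 167.0, 161.4, 219.7] 0.97 ztop 0.02 mid [ 0.4546 -0.012 ] circ [ 0.4549 -0.0113  0.0832] rect [ 0.4534 -0.0112  0.0788  0.1493  9.6427]
stand_seat
  tip [87.2, 97.1] 0.82 [ 0.6105 -0.0164  0.047 ] [([0.6096, -0.0212, 0.0545], np.float64(0.002))]
  tip [397.3, 98.8] 0.67 [ 0.6069 -0.4559  0.047 ] [([0.6082, -0.4379, 0.0898], np.float64(0.006))]
  tr [347.5, 59.5, 430.0, 137.3] 0.91 ztop 0.0688 mid [ 0.6093 -0.4554] circ [ 0.6101 -0.4557  0.0333] rect 
  tr [55.8, 58.2, 139.3, 132.6] 0.81 ztop 0.0708 mid [ 0.6112 -0.0188] circ [ 0.6113 -0.0186  0.0329] rect 
  tr [209.6, 54.5, 244.3, 98.3] 0.63 ztop 0.0196 mid [ 0.6398 -0.2133] circ [ 0.6396 -0.2135  0.0311] rect 
  tr [213.9, 191.5, 240.2, 227.8] 0.41 ztop 0.074 mid [ 0.4384 -0.2065] circ [ 0.4379 -0.2061  0.0208] rect 
tray
  tr [0.0, 84.8, 43.2, 235.8] 0.64 ztop 0.0368 mid [0.4885 0.1499] circ [0.4917 0.1547 0.1108] rect [ 0.483   0.1271  0.0605  0.2213 72.4956]
label_tape
  tip [286.7, 204.1] 0.9 [ 0.4297 -0.3099  0.    ] [([0.4281, -0.3153, -0.0001], np.float64(0.011))]
  tip [289.9, 154.3] 0.46 [ 0.5196 -0.3123  0.    ] []
  tr [271.1, 188.3, 303.1, 224.8] 0.71 ztop 0.0232 mid [ 0.433  -0.3037] circ [ 0.4323 -0.3036  0.0315] rect
```

```bash
python3 -m pendant '[[0.22,-1,1,0,0,0,1],[0.22,-1,2,0,0,0,1],[0.22,-1,3,0,0,0,1],[0.22,-1,4,0,0,0,1],[0.22,-1,4,0,0,0,1],[0.22,-1,4,0,0,0,1],[0.22,-1,4,0,0,0,1],[0.22,-1,4,0,0,0,1],[0.22,-1,4,0,0,0,1],[0.22,-1,4,0,0,0,1]]'
cat > near.py <<'E'
from h import *
import sys
# clusters of depth points above given height band: python near.py name zlo
np.set_printoptions(precision=4,suppress=True)
o=manip.get_obs(); c=manip.get_calibration('wrist'); p,d=manip.camera('wrist'); P=cloud(c,d)
cv2.imwrite(f'pics/{sys.argv[1]}.png',p[:,:,::-1])
print('t',o['clock'],'pos',o['position'],o['ee_rot'],'grip',o['grip_width'],o['grasp_force'])
far=(d>.13)
for lo,hi in ((.012,.027),(.06,.1)):
    m=(far&(P[:,:,2]>lo)&(P[:,:,2]<hi)).astype(np.uint8)
    n,L,S,_=cv2.connectedComponentsWithStats(m)
    for i in range(1,n):
        if S[i,4]<250: continue
        X=P[L==i]; (cx,cy),r=cv2.minEnclosingCircle(X[:,:2].astype(np.float32))
        if r<.12: print(lo,'px',S[i,:4]+0,'n',S[i,4],'z',np.median(X[:,2]),np.percentile(X[:,2],97),'circ',np.array([cx,cy,r]),'mid',((np.percentile(X,1,0)+np.percentile(X,99,0))/2)[:2])
E
python3 near.py w2
```

```text
clock: 4.45
position: [0.5304, -0.2042, 0.1255]
ee_rot: [1.0, -0.0, 0.0, 0.0]
ft_force: [0.5, 0.2, 0.4]
grip_width: 1.0
grasp_force: 0.0
t 4.45 pos [ 0.5304 -0.2042  0.1255] [ 1.     -0.0004  0.0002  0.0001] grip 1.000036134850913 0.0
0.012 px [230  26  77  85] n 5135 z 0.018288856356977773 0.019661718848456324 circ [ 0.6397 -0.2136  0.0312] mid [ 0.6398 -0.2134]
0.012 px [  0  35 105 134] n 7851 z 0.014750707781158112 0.018978538327391936 circ [ 0.6113 -0.0195  0.0544] mid [ 0.6117 -0.031 ]
0.012 px [486  77  26  86] n 994 z 0.012756503160577568 0.02522916372205447 circ [ 0.5989 -0.4239  0.0377] mid [ 0.5987 -0.4199]
0.012 px [226 166  66  64] n 3313 z 0.018317525267543766 0.019594118211816565 circ [ 0.5287 -0.2061  0.0314] mid [ 0.5296 -0.2061]
0.012 px [342 180  43  41] n 342 z 0.01979429341392719 0.026666457497092955 circ [ 0.5276 -0.3048  0.0226] mid [ 0.5299 -0.3018]
0.012 px [  0 222 144  89] n 5223 z 0.018829402679599344 0.020201242972823896 circ [ 0.4545 -0.0104  0.084 ] mid [ 0.4548 -0.0132]
0.012 px [236 260  45  23] n 351 z 0.01992419802683737 0.02653144656341512 circ [ 0.4407 -0.2059  0.0232] mid [ 0.4522 -0.2059]
0.012 px [321 264  25  49] n 563 z 0.021818486946138693 0.023156343009935992 circ [ 0.429  -0.2916  0.0281] mid [ 0.4287 -0.285 ]
0.06 px [390   4 117 109] n 5730 z 0.07603136935363322 0.08372253919139097 circ [ 0.6374 -0.3187  0.0291] mid [ 0.6372 -0.3183]
0.06 px [ 0 75 27 81] n 903 z 0.07021831946092605 0.07208565855515814 circ [ 0.6058 -0.0355  0.0265] mid [ 0.6057 -0.039 ]
0.06 px [363 200  62  56] n 2597 z 0.07297457632720747 0.07421991199552959 circ [ 0.5239 -0.3089  0.0213] mid [ 0.5247 -0.3084]
0.06 px [235 293  48  49] n 1892 z 0.07295462910745006 0.07406716798309983 circ [ 0.4378 -0.2065  0.0216] mid [ 0.4386 -0.2061]
```

View pics/w2.png

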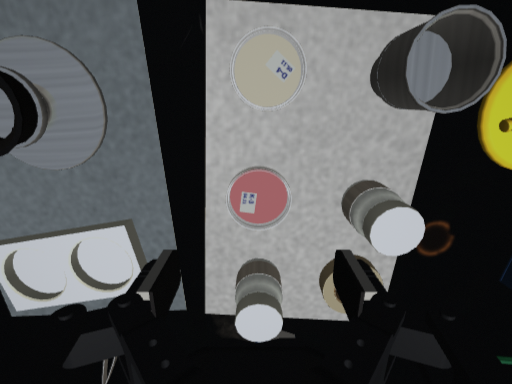

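The view shows the red plate (259,197) directly ahead of the fingers, well clear of the pots (258,300),(385,215); the depth positions repeat within 1 mm.

```bash
python3 -m pendant '[[0,0.04,0.8,0,0,0,1],[0,0.04,1.5,0,0,0,1],[0,0.04,1.9,0,0,0,1],[0,0.04,2.1,0,0,0,1],[0,0.04,2.22,0,0,0,1],[0,0.04,2.22,0,0,0,1],[0,0.04,2.22,0,0,0,-0.5],[0,0.04,2.22,0,0,0,-0.5],[0,0.04,2.22,0,0,0,-0.5],[0,0.04,2.22,0,0,0,-0.5]]' 30;  python3 -c "
from workcell import manip;print(manip.tip_reach)"
```

```text
clock: 5.75
position: [0.5308, -0.2064, 0.0153]
ee_rot: [1.0, -0.0, 0.001, 0.0]
ft_force: [-2.1, -0.0, 5.6]
grip_width: 0.668
grasp_force: 31.3
0.014
```

```bash
python3 -m pendant '[[0,0,-0.3,0,0,0,-0.5],[0,0,-0.8,0,0,0,-0.5],[0,0,-1.4,0,0,0,-0.5],[0,0,-2.0,0,0,0,-0.5],[0,-1,-2.2,0,0,0,-0.5],[0,-2,-2.2,0,0,0,-0.5],[0,-3,-2.2,0,0,0,-0.5],[0,-4,-2.2,0,0,0,-0.5],[0,-5,-2.2,0,0,0,-0.5],[0,-5.5,-2.2,0,0,0,-0.5]]'
cat > tray.py <<'E'
from h import *
np.set_printoptions(precision=4,suppress=True)
for n in('top','wrist'):
    c=manip.get_calibration(n); p,d=manip.camera(n); P=cloud(c,d)
    m=(P[...,2]>.025)&(P[...,2]<.045)&(P[...,1]>.06)&(P[...,1]<.36)&(P[...,0]>.38)&(P[...,0]<.68)&(d>.2)
    X=P[m]; print(n,len(X),X.min(0),X.max(0),cv2.minAreaRect(X[:,:2].astype(np.float32)))
    i=(abs(P[...,0]-.53)<.05)&(abs(P[...,1]-.28)<.05)&(d>.2); print('floor',np.median(P[i][:,2]))
    cv2.imwrite(f'pics/tray_{n}.png',p[:,:,::-1])
E
python3 tray.py
```

```text
clock: 7.0
position: [0.5303, 0.0721, 0.1255]
ee_rot: [1.0, 0.001, 0.001, -0.0]
ft_force: [0.1, 0.5, -1.6]
grip_width: 0.666
grasp_force: 32.3
top 537 [0.3835 0.2347 0.025 ] [0.6797 0.3379 0.0409] ((0.5313377380371094, 0.2897505760192871), (0.2991800904273987, 0.09137783199548721), 3.665912389755249)
floor 0.003890526598275379
wrist 3187 [0.3832 0.1159 0.025 ] [0.667  0.3305 0.0391] ((0.5244686603546143, 0.22682851552963257), (0.27796921133995056, 0.21483556926250458), 2.160496950149536)
floor 0.0024237786066159117
```

View pics/tray_wrist.png

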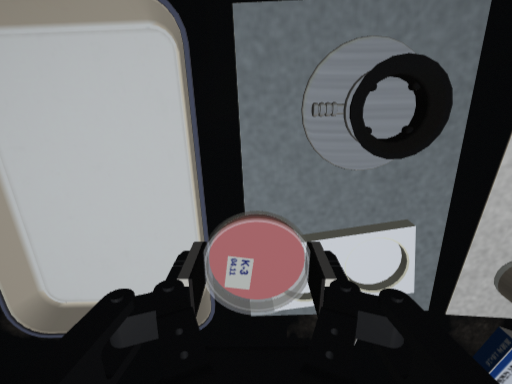

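Held plate (258,262), tray to the left with its long side along world x; tray centre about (0.531,0.227).

```bash
python3 -m pendant '[[-0.4,-1,0,0,0,0,-0.5],[-0.8,-2,0,0,0,0,-0.5],[-1.2,-3,0,0,0,0,-0.5],[-1.2,-3.1,0.6,0,0,0,-0.5],[-1.2,-3.1,1.2,0,0,0,-0.5],[-1.2,-3.1,1.7,0,0,0,-0.5],[-1.2,-3.1,2.0,0,0,0,-0.5],[-1.2,-3.1,2.1,0,0,0,-0.5],[-1.2,-3.1,2.1,0,0,0,-0.5],[-1.2,-3.1,2.1,0,0,0,-0.5]]'
```

```text
clock: 8.35
position: [0.4712, 0.224, 0.0202]
ee_rot: [1.0, -0.0, 0.001, -0.0]
ft_force: [0.1, -0.3, -0.2]
grip_width: 0.67
grasp_force: 32.3
```

```bash
python3 -m pendant '[[0,0,0.05,0,0,0,-0.5],[0,0,0.08,0,0,0,-0.5],[0,0,0.08,0,0,0,-0.5],[0,0,0.08,0,0,0,0.9],[0,0,0.08,0,0,0,0.9],[0,0,0.08,0,0,0,0.9],[0,0,-0.2,0,0,0,0.9],[0,0,-0.8,0,0,0,0.9],[0,0,-1.6,0,0,0,0.9],[0,0,-2.2,0,0,0,0.9]]'; python3 near.py w3 | grep -v '^0.06'
```

```text
clock: 9.6
position: [0.4709, 0.2243, 0.132]
ee_rot: [1.0, -0.0, 0.001, -0.0]
ft_force: [0.1, 0.0, 0.5]
grip_width: 0.951
grasp_force: 0.0
t 9.6 pos [0.4709 0.2243 0.132 ] [ 1.     -0.0002  0.0009 -0.0003] grip 0.9513291271709076 0.0
0.012 px [111   0  58 257] n 3302 z 0.019862700753672066 0.026589982634589428 circ [0.5202 0.3228 0.1109] mid [0.5207 0.3242]
0.012 px [346   0  38 257] n 3162 z 0.019757830031627843 0.026570243380789584 circ [0.5198 0.1319 0.1112] mid [0.52   0.1296]
0.012 px [487   0  25  94] n 1588 z 0.01393481601865211 0.01612059607159488 circ [0.597  0.0187 0.0362] mid [0.5984 0.0219]
0.012 px [225 166  65  61] n 3096 z 0.016289623224571226 0.017516124111145615 circ [0.4686 0.2236 0.0311] mid [0.4693 0.2237]
0.012 px [417 172  95  88] n 4304 z 0.018880813322060402 0.020252473918650017 circ [0.4487 0.0176 0.0599] mid [0.4487 0.0191]
0.012 px [  0 224  13  74] n 683 z 0.016243209343770187 0.022407573332672837 circ [0.3959 0.4934 0.0482] mid [0.3982 0.4901]
0.012 px [185 258 145  18] n 1788 z 0.019612383395011798 0.02651372295845233 circ [0.3974 0.2239 0.0763] mid [0.3939 0.2242]
0.012 px [306 283  30  64] n 857 z 0.01681994745011242 0.019340275108857653 circ [0.3262 0.1535 0.0495] mid [0.3287 0.1514]
```

```bash
python3 -m pendant '[[0.4,1.1,0,0,0,0,1],[0.8,2.2,0,0,0,0,1],[1.25,3.3,0,0,0,0,1],[1.7,4.4,0,0,0,0,1],[2.1,5.5,0,0,0,0,1],[2.5,6.6,0,0,0,0,1],[3,7.8,0,0,0,0,1],[3.38,8.76,0,0,0,0,1],[3.38,8.76,0.6,0,0,0,1],[3.38,8.76,1,0,0,0,1]]'
```

```text
clock: 10.9
position: [0.6389, -0.2142, 0.0784]
ee_rot: [1.0, -0.001, -0.0, -0.0]
ft_force: [-0.2, 0.4, 0.2]
grip_width: 1.001
grasp_force: 0.0
```

```bash
python3 -m pendant '[[0.02,0,0.6,0,0,0,1],[0.02,0,1.1,0,0,0,1],[0.02,0,1.24,0,0,0,1],[0.02,0,1.24,0,0,0,-0.5],[0.02,0,1.24,0,0,0,-0.5],[0.02,0,1.24,0,0,0,-0.5],[0.02,0,1.24,0,0,0,-0.5],[0.02,0,1.0,0,0,0,-0.5],[0.02,0,0.5,0,0,0,-0.5],[0.02,0,0,0,0,0,-0.5]]'
```

```text
clock: 12.15
position: [0.6403, -0.2143, 0.0808]
ee_rot: [1.0, -0.0, 0.0, 0.0]
ft_force: [0.1, -0.0, -0.2]
grip_width: 0.662
grasp_force: 32.1
```

```bash
python3 -m pendant '[[0,0,-0.6,0,0,0,-0.5],[-0.1,-0.8,-1,0,0,0,-0.5],[-0.2,-1.9,-1,0,0,0,-0.5],[-0.4,-3,-1,0,0,0,-0.5],[-0.5,-4.1,-1,0,0,0,-0.5],[-0.6,-5.2,-1,0,0,0,-0.5],[-0.7,-6.4,-1,0,0,0,-0.5],[-0.8,-7.6,-1,0,0,0,-0.5],[-0.9,-8.7,-1,0,0,0,-0.5],[-0.9,-8.76,-1,0,0,0,-0.5]]'
```

```text
clock: 13.4
position: [0.5937, 0.2299, 0.1304]
ee_rot: [1.0, 0.004, 0.0, -0.001]
ft_force: [0.4, -1.5, 0.1]
grip_width: 0.66
grasp_force: 32.1
```

```bash
python3 -m pendant '[[0,0,0.6,0,0,0,-0.5],[0,0,1.2,0,0,0,-0.5],[0,0,1.7,0,0,0,-0.5],[0,0,2,0,0,0,-0.5],[0,0,2.15,0,0,0,-0.5],[0,0,2.2,0,0,0,-0.5],[0,0,2.2,0,0,0,-0.5],[0,0,2.2,0,0,0,-0.5],[0,0,2.2,0,0,0,-0.5],[0,0,2.2,0,0,0,-0.5]]'
```

```text
clock: 14.65
position: [0.5957, 0.2238, 0.0195]
ee_rot: [1.0, -0.0, 0.0, 0.0]
ft_force: [-0.8, -0.1, 0.0]
grip_width: 0.666
grasp_force: 32.1
```

```bash
python3 -m pendant '[[0,0,0.05,0,0,0,-0.5],[0,0,0.1,0,0,0,-0.5],[0,0,0.1,0,0,0,-0.5],[0,0,0.1,0,0,0,0.9],[0,0,0.1,0,0,0,0.9],[0,0,0.1,0,0,0,0.9],[0,0,-0.2,0,0,0,0.9],[0,0,-0.8,0,0,0,0.9],[0,0,-1.6,0,0,0,0.9],[0,0,-2.4,0,0,0,0.9]]'; python3 near.py w4 | grep '0.012 px'
```

```text
clock: 15.9
position: [0.5956, 0.2239, 0.1416]
ee_rot: [1.0, -0.0, 0.0, -0.0]
ft_force: [0.8, -0.0, -0.1]
grip_width: 0.952
grasp_force: 0.0
0.012 px [ 0  0 63 50] n 1230 z 0.019617382114715726 0.0265489288637879 circ [0.7433 0.4096 0.0314] mid [0.7404 0.407 ]
0.012 px [446 121  66 105] n 4439 z 0.014829433571633022 0.02214178217854937 circ [ 0.61   -0.0141  0.054 ] mid [ 0.6107 -0.0002]
0.012 px [226 162  62  60] n 2920 z 0.016285168898266283 0.01753781271909708 circ [0.5946 0.2237 0.0313] mid [0.5952 0.2237]
0.012 px [  0 203  56 114] n 1806 z 0.019410193626767935 0.02654461489533368 circ [0.5176 0.4694 0.0676] mid [0.5194 0.4665]
0.012 px [392 271 120  63] n 2471 z 0.018803385346846946 0.020169321008855705 circ [ 0.4525 -0.0046  0.0781] mid [ 0.4608 -0.0038]
0.012 px [230 273  54  46] n 1979 z 0.016346975851323053 0.017494215702936057 circ [0.469  0.224  0.0316] mid [0.4698 0.2237]
0.012 px [170 305  38  48] n 313 z 0.015600186104623492 0.023192198422626945 circ [0.4251 0.3024 0.0354] mid [0.4236 0.3059]
0.012 px [304 304  40  49] n 357 z 0.015856619360398894 0.02313467808419289 circ [0.4269 0.1463 0.0347] mid [0.4255 0.1443]
```

```bash
python3 -m pendant '[[-0.3,0.9,-0.2,0,0,-1.3,1],[-0.6,1.8,-0.2,0,0,-2.6,1],[-1,2.7,-0.2,0,0,-3.9,1],[-1.3,3.6,-0.2,0,0,-5.2,1],[-1.6,4.5,-0.2,0,0,-6.5,1],[-1.9,5.4,-0.2,0,0,-7.8,1],[-2.2,6.2,-0.2,0,0,-9.1,1],[-2.6,7,-0.2,0,0,-10.4,1],[-2.9,7.8,-0.2,0,0,-11.6,1],[-3.15,8.6,-0.2,0,0,-12.45,1]]';python3 -m pendant '[[0,0,0,0,0,0,1],[0,0,0,0,0,0,1],[0,0,0,0,0,0,1],[0,0,0,0,0,0,1],[0,0,0,0,0,0,1],[0,0,0,0,0,0,1],[0,0,0,0,0,0,1],[0,0,0,0,0,0,1],[0,0,0,0,0,0,1],[0,0,0,0,0,0,1]]'; python3 near.py w5; python3 -c "
from workcell import manip;print(manip.get_obs()['joint_pos'])"
```

```text
clock: 17.2
position: [0.4373, -0.2075, 0.1503]
ee_rot: [0.644, 0.765, -0.0, 0.001]
ft_force: [1.2, -0.1, -0.2]
grip_width: 1.004
grasp_force: 0.0
clock: 18.45
position: [0.4378, -0.2062, 0.1493]
ee_rot: [0.646, 0.764, -0.0, 0.0]
ft_force: [-0.7, -0.3, 0.5]
grip_width: 1.0
grasp_force: 0.0
t 18.45 pos [ 0.4378 -0.2062  0.1493] [ 0.6457  0.7636 -0.      0.    ] grip 0.9999916826148513 0.0
0.012 px [266   0  97  65] n 2709 z 0.01892961516240349 0.020485313512735928 circ [ 0.4616 -0.0606  0.0454] mid [ 0.4613 -0.0604]
0.012 px [430   0  82  81] n 4948 z 0.014783513605290066 0.020746833393377895 circ [ 0.601  -0.0383  0.048 ] mid [ 0.5995 -0.0423]
0.012 px [110 153  77  66] n 2772 z 0.025178460065824443 0.026469493837735798 circ [ 0.3304 -0.2191  0.0365] mid [ 0.3314 -0.2179]
0.012 px [209 243  56  53] n 1788 z 0.02168630190330445 0.022978644072693302 circ [ 0.4313 -0.3026  0.0318] mid [ 0.4314 -0.3021]
0.012 px [294 266  39  26] n 312 z 0.01974292761787147 0.026310122665334265 circ [ 0.5211 -0.3049  0.0229] mid [ 0.519  -0.2988]
0.06 px [231 182  50  51] n 2000 z 0.07296723125457605 0.07413723315086385 circ [ 0.4369 -0.2054  0.021 ] mid [ 0.4368 -0.2046]
0.06 px [303 295  45  44] n 1503 z 0.07273637078995387 0.07393928213658338 circ [ 0.5225 -0.3085  0.0214] mid [ 0.522  -0.3077]
[ 0.80306366  0.13701227 -0.48554001  1.92214466  0.0716145   1.09905746
  0.45555428]
```

View pics/w5.png

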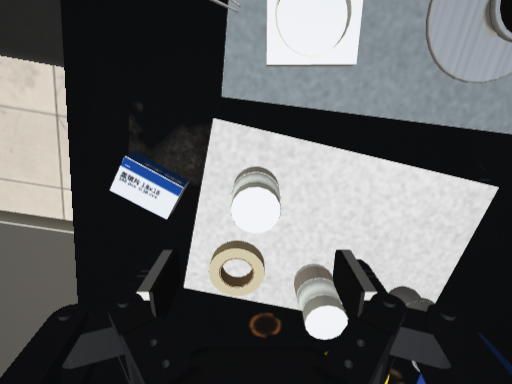

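Block edges now line up with the picture, so the yaw matches it; pot 1 (256,205) is straight ahead of the jaws, tape (237,268) clear.

```bash
python3 -m pendant '[[0,0,0.7,0,0,0,1],[0,0,1.4,0,0,0,1],[0,0,1.9,0,0,0,1],[0,0,2.14,0,0,0,1],[0,0,2.14,0,0,0,1],[0,0,2.14,0,0,0,-0.8],[0,0,2.14,0,0,0,-0.8],[0,0,2.14,0,0,0,-0.8],[0,0,2.14,0,0,0,-0.8],[0,0,2.14,0,0,0,-0.8]]' 30
```

```text
clock: 19.75
position: [0.4383, -0.2064, 0.0434]
ee_rot: [0.646, 0.764, -0.0, 0.001]
ft_force: [-2.6, -0.0, 7.4]
grip_width: 0.519
grasp_force: 29.7
```

```bash
python3 -m pendant '[[0,0,-0.5,0,0,0,-0.8],[0,0,-1,0,0,0,-0.8],[0,0,-1.4,0,0,0,-0.8],[0.8,0.2,-1.5,0,0,0,-0.8],[1.8,0.4,-1.5,0,0,0,-0.8],[2.8,0.6,-1.5,0,0,0,-0.8],[3.7,0.8,-1.5,0,0,0,-0.8],[4.3,0.97,-1.5,0,0,0,-0.8],[4.51,0.97,-1.5,0,0,0,-0.8],[4.51,0.97,-1.5,0,0,0,-0.8]]'; python3 near.py w6
```

```text
clock: 21.0
position: [0.448, 0.0242, 0.1174]
ee_rot: [0.645, 0.764, -0.0, 0.0]
ft_force: [0.3, -0.6, -1.8]
grip_width: 0.518
grasp_force: 31.6
t 21.0 pos [0.448  0.0242 0.1174] [ 0.6455  0.7638 -0.0002  0.0001] grip 0.5182274037027975 31.619152847270016
0.012 px [ 43   0 157  46] n 3802 z 0.016784166370871573 0.01940638429579127 circ [0.3263 0.1473 0.0598] mid [0.3259 0.1458]
0.012 px [463   0  49  22] n 857 z 0.015963750210493843 0.017401306290863554 circ [0.59   0.1997 0.0186] mid [0.5899 0.1996]
0.012 px [210 157  91  82] n 2771 z 0.01892859970910643 0.020210845255173363 circ [0.4466 0.0253 0.0542] mid [0.4467 0.027 ]
0.012 px [355 214 109  86] n 4391 z 0.014712455506513816 0.022949720352315163 circ [ 0.6099 -0.0169  0.0537] mid [ 0.6083 -0.0077]
0.012 px [491 351  21  33] n 425 z 0.018559553515018562 0.026131972908912608 circ [ 0.7646 -0.1307  0.0225] mid [ 0.759  -0.1301]
0.012 px [127 367  29  17] n 320 z 0.021733283344966922 0.025885824079409724 circ [ 0.3524 -0.2134  0.0141] mid [ 0.3531 -0.2092]
0.06 px [221 201  71  32] n 592 z 0.09250817222299053 0.0995925414930158 circ [0.4468 0.0319 0.0224] mid [0.446 0.04 ]
0.06 px [408 269  83  67] n 2569 z 0.06804612686634745 0.07153987646601812 circ [ 0.6116 -0.0176  0.034 ] mid [ 0.6105 -0.0162]
```

View pics/w6.png

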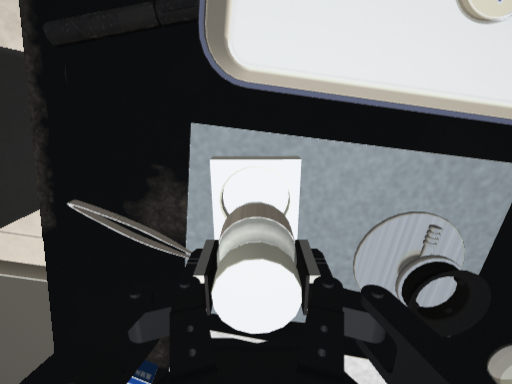

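```bash
python3 -m pendant '[[0,0,0.5,0,0,0,-0.8],[0,0,0.9,0,0,0,-0.8],[0,0,1.1,0,0,0,-0.8],[0,0,1.25,0,0,0,-0.8],[0,0,1.32,0,0,0,-0.8],[0,0,1.36,0,0,0,-0.8],[0,0,1.38,0,0,0,-0.8],[0,0,1.4,0,0,0,-0.8],[0,0,1.4,0,0,0,-0.8],[0,0,1.4,0,0,0,-0.8]]'
```

```text
clock: 22.3
position: [0.4484, 0.0243, 0.0475]
ee_rot: [0.646, 0.764, 0.0, 0.0]
ft_force: [0.6, -0.1, 0.9]
grip_width: 0.518
grasp_force: 31.8
```

```bash
python3 -m pendant '[[0,0,0.01,0,0,0,0.6],[0,0,0.01,0,0,0,0.6],[0,0,0.01,0,0,0,0.6],[0,0,-0.3,0,0,0,0.6],[0,0,-0.9,0,0,0,0.6],[0,0,-1.5,0,0,0,0.6],[0,0,-2,0,0,0,0.6],[-0.8,0,-2,0,0,0,0.6],[-1.6,0,-2,0,0,0,0.6],[-1.6,0,-2,0,0,0,0.6]]'; python3 near.py w7
python3 - <<'E'
import numpy as np
from workcell import manip
from scipy.spatial.transform import Rotation as R
o=manip.get_obs()
for t in((.5235,-.3087,.042),): print(R.from_quat(o['ee_rot']).inv().apply(np.array(t)-o['position'])/.05)
E
```

```text
clock: 23.55
position: [0.4617, -0.0573, 0.1482]
ee_rot: [0.647, 0.762, 0.0, 0.001]
ft_force: [0.3, 1.2, -0.7]
grip_width: 0.8
grasp_force: 0.0
t 23.55 pos [ 0.4617 -0.0573  0.1482] [0.6474 0.7621 0.0001 0.0005] grip 0.8001764134566384 0.0
0.012 px [210  57  90 159] n 6736 z 0.018943979688730017 0.02034426493252336 circ [ 0.4529 -0.0103  0.0829] mid [ 0.4524 -0.0102]
0.012 px [354 120 107 103] n 4762 z 0.014577652544621122 0.017506385464475485 circ [ 0.6099 -0.0173  0.0539] mid [ 0.6024 -0.0171]
0.012 px [490 272  22  41] n 449 z 0.019054223254018177 0.026479959084248855 circ [ 0.7671 -0.1323  0.0248] mid [ 0.76   -0.1321]
0.012 px [ 96 277  43  23] n 518 z 0.022719189494580905 0.02600596545546063 circ [ 0.3237 -0.2048  0.0217] mid [ 0.3243 -0.1982]
0.06 px [227  71  59  63] n 2826 z 0.07705719380954197 0.07837674260625392 circ [0.4482 0.0255 0.021 ] mid [0.4481 0.0254]
0.06 px [406 153  83  77] n 3044 z 0.06887822330986633 0.07170024601553714 circ [ 0.6114 -0.0179  0.0336] mid [ 0.6105 -0.0175]
[-5.20074299  0.3890262   2.12327023]
```

```bash
python3 -m pendant '[[-1,0.1,0,0,0,0,0.8],[-2,0.2,0,0,0,0,0.8],[-3,0.3,0,0,0,0,0.8],[-4,0.39,0,0,0,0,0.8],[-4.9,0.39,0,0,0,0,0.8],[-5.2,0.39,0,0,0,0,0.8],[-5.2,0.39,0,0,0,0,0.8],[-5.2,0.39,0,0,0,0,0.8],[-5.2,0.39,0.3,0,0,0,0.8],[-5.2,0.39,0.3,0,0,0,0.8]]'; python3 near.py w8 | grep -v ^0.012
```

```text
clock: 24.85
position: [0.5231, -0.3065, 0.1307]
ee_rot: [0.645, 0.764, -0.0, -0.001]
ft_force: [0.2, 0.4, 0.8]
grip_width: 0.899
grasp_force: 0.0
t 24.85 pos [ 0.5231 -0.3065  0.1307] [ 0.6453  0.7639 -0.0002 -0.0013] grip 0.8993142067322197 0.0
0.06 px [229 192  55  56] n 2318 z 0.07296554730681559 0.07411943791610763 circ [ 0.5231 -0.3087  0.021 ] mid [ 0.5228 -0.3081]
0.06 px [356 219  84  75] n 3192 z 0.0744777367325686 0.08337138801319112 circ [ 0.6372 -0.3181  0.0294] mid [ 0.6364 -0.3178]
0.06 px [437 298  75  54] n 1911 z 0.06869834838848601 0.09405206175642764 circ [ 0.7295 -0.3804  0.04  ] mid [ 0.7296 -0.3764]
```

```bash
python3 -m pendant '[[-0.04,0,0.6,0,0,0,0.8],[-0.04,0,1.2,0,0,0,0.8],[-0.04,0,1.6,0,0,0,0.8],[-0.04,0,1.74,0,0,0,0.8],[-0.04,0,1.74,0,0,0,-0.8],[-0.04,0,1.74,0,0,0,-0.8],[-0.04,0,1.74,0,0,0,-0.8],[-0.04,0,1.74,0,0,0,-0.8],[-0.04,0,1.3,0,0,0,-0.8],[-0.04,0,0.7,0,0,0,-0.8]]'
python3 - <<'E'
import numpy as np
from workcell import manip
from scipy.spatial.transform import Rotation as R
o=manip.get_obs()
for t in((.4605,-.047,.1174),): print(R.from_quat(o['ee_rot']).inv().apply(np.array(t)-o['position'])/.05)
E
```

```text
clock: 26.15
position: [0.5239, -0.3095, 0.0977]
ee_rot: [0.646, 0.764, -0.0, -0.0]
ft_force: [-0.1, -0.5, 0.1]
grip_width: 0.513
grasp_force: 30.9
[ 5.38880916 -0.37794531 -0.39032043]
```

```bash
python3 -m pendant '[[0,0,-0.4,0,0,0,-0.8],[0.6,0,-0.4,0,0,0,-0.8],[1.6,-0.1,-0.4,0,0,0,-0.8],[2.6,-0.2,-0.4,0,0,0,-0.8],[3.6,-0.3,-0.4,0,0,0,-0.8],[4.5,-0.38,-0.4,0,0,0,-0.8],[5.1,-0.38,-0.4,0,0,0,-0.8],[5.35,-0.38,-0.4,0,0,0,-0.8],[5.39,-0.38,-0.4,0,0,0,-0.8],[5.39,-0.38,-0.4,0,0,0,-0.8]]'
```

```text
clock: 27.4
position: [0.4609, -0.0482, 0.1173]
ee_rot: [0.646, 0.763, -0.0, 0.0]
ft_force: [-1.8, 0.5, -0.1]
grip_width: 0.512
grasp_force: 30.9
```

```bash
python3 -m pendant '[[0,0,0.5,0,0,0,-0.8],[0,0,0.9,0,0,0,-0.8],[0,0,1.1,0,0,0,-0.8],[0,0,1.25,0,0,0,-0.8],[0,0,1.32,0,0,0,-0.8],[0,0,1.35,0,0,0,-0.8],[0,0,1.38,0,0,0,-0.8],[0,0,1.39,0,0,0,-0.8],[0,0,1.39,0,0,0,-0.8],[0,0,1.39,0,0,0,-0.8]]'
```

```text
clock: 28.65
position: [0.4611, -0.0473, 0.0504]
ee_rot: [0.646, 0.764, -0.001, 0.001]
ft_force: [-15.3, 1.0, 36.7]
grip_width: 0.513
grasp_force: 34.5
```

```bash
python3 -m pendant '[[0,0,-0.1,0,0,0,-0.8],[0,0,-0.4,0,0,0,-0.8],[0,0,-0.8,0,0,0,-0.8],[0,0,-0.8,0,0,0,-0.8],[0,0,-0.8,0,0,0,-0.8],[0,0,-0.8,0,0,0,-0.8],[0,0,-0.8,0,0,0,-0.8],[0,0,-0.8,0,0,0,-0.8],[0,0,-0.8,0,0,0,-0.8],[0,0,-0.8,0,0,0,-0.8]]'; python3 near.py w9
python3 - <<'E'
from h import *
p,d=manip.camera('scene'); cv2.imwrite('pics/s9.png',cv2.resize(p[150:280,200:340,::-1],None,fx=4,fy=4))
a=cv2.imread('pics/w9.png'); b=cv2.imread('pics/s9.png'); b=cv2.resize(b,(384,357)); a=cv2.resize(a,(410,308))
o=np.zeros((360,800,3),np.uint8); o[:308,:410]=a; o[:357,412:796]=b; cv2.imwrite('pics/c9.png',o)
E
```

```text
clock: 29.9
position: [0.4607, -0.0471, 0.0878]
ee_rot: [0.646, 0.764, 0.0, 0.0]
ft_force: [0.2, 0.4, -0.8]
grip_width: 0.515
grasp_force: 31.0
t 29.9 pos [ 0.4607 -0.0471  0.0878] [0.6457 0.7636 0.     0.0001] grip 0.5152690860843158 30.97552923951298
0.012 px [195  59 118 180] n 8746 z 0.019013710927039157 0.02030501435178501 circ [ 0.4518 -0.0028  0.0766] mid [ 0.4512 -0.0011]
0.012 px [377 140 135 124] n 7770 z 0.01465263762035808 0.021060261095758544 circ [ 0.6101 -0.0176  0.0542] mid [ 0.6044 -0.0168]
0.06 px [215  81  82  84] n 5225 z 0.07707875612285384 0.07829210992389898 circ [0.448  0.0251 0.0209] mid [0.4481 0.0252]
0.06 px [451 193  61  94] n 2290 z 0.06910098790090195 0.07158540385248921 circ [ 0.6098 -0.0183  0.0329] mid [ 0.6029 -0.0195]
0.06 px [187 204 141  74] n 3512 z 0.086311654850651 0.09899398044640875 circ [ 0.4597 -0.0406  0.0358] mid [ 0.4597 -0.0352]
```

View pics/c9.png

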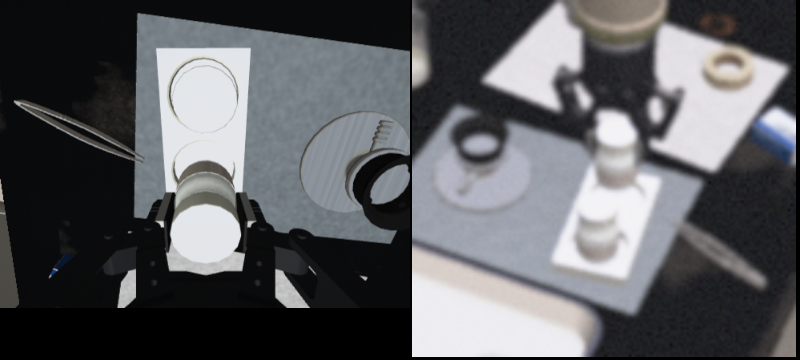

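Run:
```python
from h import *
np.set_printoptions(precision=4,suppress=True)
o=manip.get_obs();c=manip.get_calibration('wrist'); p,d=manip.camera('wrist'); P=cloud(c,d)
print(o['position']); X=P[280:310,235:275].reshape(-1,3); print(np.median(X,0))
w=P[215:330,200:320].reshape(-1,3); w=w[(w[:,2]>.1)&(w[:,2]<.14)]
print(len(w)); 
t=np.percentile(w[:,2],90); u=w[w[:,2]>t-.003]; print(t,cv2.minEnclosingCircle(u[:,:2].astype(np.float32)))
```

```text
[ 0.4607 -0.0471  0.0878]
[ 0.4599 -0.0469  0.1142]
7819
0.11498041424643869 ((0.46180474758148193, -0.04420819133520126), 0.028474653139710426)
```

The wrist part shows pot 1 seated in the far well and pot 2 upright over the near one; the cap depth says pot 2 is held 3–4 mm lower than pot 1 was, so it had simply reached the well floor.

```bash
python3 -m pendant '[[0,0,0.3,0,0,0,-0.8],[0,0,0.5,0,0,0,-0.8],[0,0,0.6,0,0,0,-0.8],[0,0,0.66,0,0,0,-0.8],[0,0,0.68,0,0,0,-0.8],[0,0,0.69,0,0,0,-0.8],[0,0,0.7,0,0,0,-0.8],[0,0,0.7,0,0,0,-0.8],[0,0,0.7,0,0,0,-0.8],[0,0,0.7,0,0,0,-0.8]]'
```

```text
clock: 31.3
position: [0.4608, -0.0471, 0.0529]
ee_rot: [0.646, 0.764, 0.0, 0.0]
ft_force: [-0.1, -1.3, -0.2]
grip_width: 0.51
grasp_force: 31.0
```

```bash
python3 -m pendant '[[0,0,0.01,0,0,0,-0.8],[0,0,0.02,0,0,0,-0.8],[0,0,0.02,0,0,0,0.6],[0,0,0.02,0,0,0,0.6],[0,0,0.02,0,0,0,0.6],[0,0,-0.2,0,0,0,0.6],[0,0,-0.8,0,0,0,0.6],[0,0,-1.5,0,0,0,0.6],[-0.6,0,-2,0,0,0,0.6],[-1.4,0,-2,0,0,0,0.6]]'; python3 near.py w10
python3 - <<'E'
import numpy as np
from workcell import manip
from scipy.spatial.transform import Rotation as R
o=manip.get_obs()
for t in((.637,-.3183,.16),): print(R.from_quat(o['ee_rot']).inv().apply(np.array(t)-o['position'])/.05)
E
```

```text
clock: 32.55
position: [0.474, -0.1164, 0.156]
ee_rot: [0.645, 0.764, 0.001, 0.002]
ft_force: [1.1, -0.5, -0.8]
grip_width: 0.8
grasp_force: 0.0
t 32.55 pos [ 0.474  -0.1164  0.156 ] [0.6449 0.7643 0.0008 0.0024] grip 0.7999793635371161 0.0
0.012 px [206   0  93 156] n 6026 z 0.018970894891915613 0.020369366853410745 circ [ 0.4545 -0.0186  0.0757] mid [ 0.454  -0.0185]
0.012 px [357  51  79 117] n 5068 z 0.014580206293918874 0.017037810545050967 circ [ 0.6099 -0.018   0.054 ] mid [ 0.5983 -0.018 ]
0.012 px [ 79 225  70  57] n 2213 z 0.025129326096322846 0.02639689789003416 circ [ 0.3301 -0.2191  0.0368] mid [ 0.3318 -0.2175]
0.012 px [494 225  18  43] n 407 z 0.018670662983650055 0.026597603765289295 circ [ 0.7663 -0.1356  0.0236] mid [ 0.762  -0.1361]
0.012 px [184 300  39  45] n 949 z 0.021491239281382857 0.022900943796272586 circ [ 0.4348 -0.3017  0.0321] mid [ 0.4392 -0.3013]
0.06 px [222   0  63  46] n 2313 z 0.07696746618319827 0.07848152152398012 circ [0.4481 0.0245 0.0208] mid [0.4484 0.0176]
0.06 px [411  70  88  89] n 3701 z 0.0689050042701419 0.07174256809027563 circ [ 0.6112 -0.0178  0.0336] mid [ 0.6108 -0.0176]
0.06 px [226  90  56  58] n 2473 z 0.07705704238168068 0.07829993851167862 circ [ 0.4603 -0.0458  0.021 ] mid [ 0.4604 -0.0458]
0.06 px [360 367  30  17] n 376 z 0.069975197461295 0.0777809996703154 circ [ 0.6376 -0.2983  0.0183] mid [ 0.6375 -0.2941]
[-4.38707236  2.5978142  -0.08244856]
```

```bash
python3 -m pendant '[[-0.9,0.5,-0.1,0,0,0,1],[-1.8,1,-0.1,0,0,0,1],[-2.7,1.6,-0.1,0,0,0,1],[-3.6,2.1,-0.1,0,0,0,1],[-4.2,2.5,-0.1,0,0,0,1],[-4.39,2.6,-0.1,0,0,0,1],[-4.39,2.6,-0.1,0,0,0,1],[-4.39,2.6,-0.1,0,0,0,1],[-4.39,2.6,-0.1,0,0,0,1],[-4.39,2.6,-0.1,0,0,0,1]]'; python3 near.py w11 | grep -v ^0.012
```

```text
clock: 33.85
position: [0.6368, -0.3106, 0.1582]
ee_rot: [0.646, 0.764, -0.0, 0.0]
ft_force: [0.7, 0.1, 0.5]
grip_width: 1.001
grasp_force: 0.0
t 33.85 pos [ 0.6368 -0.3106  0.1582] [ 0.6455  0.7637 -0.      0.0002] grip 1.000638468936058 0.0
0.06 px [459   0  53  50] n 1266 z 0.07062366640484058 0.08220884550819957 circ [ 0.7741 -0.1479  0.0231] mid [ 0.7726 -0.1501]
0.06 px [221 182  69  68] n 1763 z 0.07835277457791417 0.08368326946893094 circ [ 0.6368 -0.3183  0.0286] mid [ 0.6369 -0.3179]
0.06 px [298 258  43  92] n 2138 z 0.06925262254083016 0.09764117076847513 circ [ 0.7183 -0.4047  0.0502] mid [ 0.7194 -0.4028]
0.06 px [175 303  63  48] n 1085 z 0.06715107725500838 0.06965104268679158 circ [ 0.6083 -0.4543  0.0333] mid [ 0.6087 -0.4528]
```

```bash
python3 -m pendant '[[-0.15,-0.02,0.4,0,0,0,1],[-0.15,-0.02,1,0,0,0,1],[-0.15,-0.02,1.6,0,0,0,1],[-0.15,-0.02,2,0,0,0,1],[-0.15,-0.02,2.1,0,0,0,1],[-0.15,-0.02,2.1,0,0,0,1],[-0.15,-0.02,2.1,0,0,0,-0.6],[-0.15,-0.02,2.1,0,0,0,-0.6],[-0.15,-0.02,2.1,0,0,0,-0.6],[-0.15,-0.02,2.1,0,0,0,-0.6]]' 80
```

```text
clock: 35.15
position: [0.6378, -0.3189, 0.0542]
ee_rot: [0.646, 0.763, 0.0, 0.001]
ft_force: [-1.1, 0.4, 6.3]
grip_width: 0.618
grasp_force: 83.1
```

```bash
python3 -m pendant '[[0,0,-0.5,0,0,0,-0.6],[0,0,-1.2,0,0,0,-0.6],[0.2,0,-1.9,0,0,0,-0.6],[1.2,0.1,-2.2,0,0,0,-0.6],[2.3,0.2,-2.2,0,0,0,-0.6],[3.4,0.3,-2.2,0,0,0,-0.6],[4.4,0.4,-2.2,0,0,0,-0.6],[5.3,0.48,-2.2,0,0,0,-0.6],[5.9,0.48,-2.2,0,0,0,-0.6],[6.02,0.48,-2.2,0,0,0,-0.6]]'
python3 -m pendant '[[0,0,0,0,0,0,-0.6],[0,0,0,0,0,0,-0.6],[0,0,0,0,0,0,-0.6],[0,0,0,0,0,0,-0.6],[0,0,0,0,0,0,-0.6],[0,0,0,0,0,0,-0.6],[0,0,0,0,0,0,-0.6],[0,0,0,0,0,0,-0.6],[0,0,0,0,0,0,-0.6],[0,0,0,0,0,0,-0.6]]'
cat > cup.py <<'E'
from h import *
import sys
np.set_printoptions(precision=4,suppress=True)
o=manip.get_obs();c=manip.get_calibration('wrist'); p,d=manip.camera('wrist'); P=cloud(c,d); cv2.imwrite(f'pics/{sys.argv[1]}.png',p[:,:,::-1])
print(o['position'])
top=o['position'][2]+.0278
m=(abs(P[...,2]-top)<.006)&(np.hypot(P[...,0]-o['position'][0],P[...,1]-o['position'][1])<.034)&(d>.05)
X=P[m]; print('rim',len(X),np.percentile(X[:,2],[5,50,95]),cv2.minEnclosingCircle(X[:,:2].astype(np.float32)))
n,L,S,_=cv2.connectedComponentsWithStats(((P[...,2]>.06)&(P[...,2]<.078)&(d>.1)).astype(np.uint8))
for i in range(1,n):
    if S[i,4]>150: X=P[L==i]; print(S[i],X.mean(0),cv2.minEnclosingCircle(X[:,:2].astype(np.float32)))
E
python3 cup.py w12
```

```text
clock: 36.4
position: [0.6106, -0.0149, 0.1631]
ee_rot: [0.644, 0.765, 0.0, -0.0]
ft_force: [-0.7, -0.5, -0.7]
grip_width: 0.612
grasp_force: 83.8
clock: 37.65
position: [0.6109, -0.0177, 0.1628]
ee_rot: [0.646, 0.764, -0.0, 0.0]
ft_force: [0.0, 1.0, -1.3]
grip_width: 0.617
grasp_force: 83.8
[ 0.6109 -0.0177  0.1628]
rim 3924 [0.1853 0.1899 0.1925] ((0.61015385389328, -0.012770691886544228), 0.032800059765577316)
[ 485   40   27   80 1288] [0.7782 0.1102 0.0685] ((0.7913153171539307, 0.11415694653987885), 0.029795493930578232)
[  31   94   65   56 2573] [0.4518 0.0269 0.0755] ((0.44850248098373413, 0.025419970974326134), 0.021418608725070953)
[ 219  168   75   51 1425] [ 0.6092 -0.0057  0.0687] ((0.6109501719474792, -0.017772892490029335), 0.03283153846859932)
[  54  182   57   50 1982] [ 0.4638 -0.0427  0.0752] ((0.46073395013809204, -0.04566893354058266), 0.021470308303833008)
[456 191  37  29 559] [0.7955 0.0142 0.0711] ((0.8010411858558655, 0.012709630653262138), 0.012219815514981747)
[432 237  33  27 492] [ 0.791  -0.0312  0.071 ] ((0.7963252067565918, -0.03410547599196434), 0.01197202131152153)
[496 359  16  25 248] [ 0.9213 -0.1686  0.0675] ((0.9238375425338745, -0.16839931905269623), 0.009579773992300034)
```

View pics/w12.png

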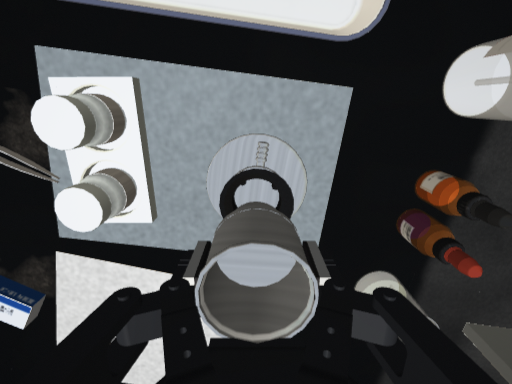

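The cup (258,285) is held upright right over the cone (256,195); centres agree within 1 mm.

```bash
python3 -m pendant '[[0,0,0.4,0,0,0,-0.6],[0,0,0.7,0,0,0,-0.6],[0,0,0.85,0,0,0,-0.6],[0,0,0.95,0,0,0,-0.6],[0,0,1,0,0,0,-0.6],[0,0,1.04,0,0,0,-0.6],[0,0,1.06,0,0,0,-0.6],[0,0,1.08,0,0,0,-0.6],[0,0,1.08,0,0,0,-0.6],[0,0,1.08,0,0,0,-0.6]]' 100
```

```text
clock: 38.95
position: [0.611, -0.0178, 0.1089]
ee_rot: [0.646, 0.764, 0.0, 0.0]
ft_force: [-0.3, 0.5, -1.4]
grip_width: 0.611
grasp_force: 104.3
```

```bash
python3 -m pendant '[[0,0,0.04,0,0,0,-0.6],[0,0,0.08,0,0,0.5,-0.6],[0,0,0.11,0,0,1,-0.6],[0,0,0.14,0,0,0.3,-0.6],[0,0,0.16,0,0,-0.5,-0.6],[0,0,0.18,0,0,-1,-0.6],[0,0,0.18,0,0,0,-0.6],[0,0,0.18,0,0,1,-0.6],[0,0,0.18,0,0,0,-0.6],[0,0,0.18,0,0,0,-0.6]]'
```

```text
clock: 40.2
position: [0.611, -0.0171, 0.0997]
ee_rot: [0.646, 0.764, 0.0, -0.0]
ft_force: [2.3, 1.5, -4.0]
grip_width: 0.613
grasp_force: 106.2
```

```bash
python3 -m pendant '[[0,0,0.01,0,0,0.4,-0.6],[0,0,0.02,0,0,0.8,-0.6],[0,0,0.03,0,0,0.4,-0.6],[0,0,0.035,0,0,0,-0.6],[0,0,0.04,0,0,-0.4,-0.6],[0,0,0.04,0,0,-0.8,-0.6],[0,0,0.04,0,0,-0.4,-0.6],[0,0,0.04,0,0,0,-0.6],[0,0,0.04,0,0,0,-0.6],[0,0,0.04,0,0,0,-0.6]]'
```

```text
clock: 41.45
position: [0.6114, -0.0177, 0.0992]
ee_rot: [0.647, 0.763, 0.0, 0.001]
ft_force: [-3.8, 1.1, 10.5]
grip_width: 0.614
grasp_force: 107.3
```

```bash
python3 -m pendant '[[0,0,0.02,0,0,0.4,-0.6],[0,0,0.03,0,0,0.8,-0.6],[0,0,0.04,0,0,0.4,-0.6],[0,0,0.04,0,0,0,-0.6],[0,0,0.04,0,0,-0.4,-0.6],[0,0,0.04,0,0,-0.8,-0.6],[0,0,0.04,0,0,-0.4,-0.6],[0,0,0.04,0,0,0,-0.6],[0,0,0.04,0,0,0,-0.6],[0,0,0.04,0,0,0,-0.6]]'; python3 cup.py w13
```

```text
clock: 42.7
position: [0.6125, -0.0175, 0.0992]
ee_rot: [0.647, 0.763, 0.001, 0.002]
ft_force: [-7.3, 0.3, 22.8]
grip_width: 0.615
grasp_force: 108.4
[ 0.6125 -0.0175  0.0992]
rim 3929 [0.1216 0.1262 0.1289] ((0.6116154193878174, -0.012133252806961536), 0.0327320359647274)
[   0   96   33   71 1705] [0.4655 0.0266 0.0714] ((0.45506972074508667, 0.025548307225108147), 0.019740113988518715)
[ 204  192  100   51 1519] [0.6058 0.0011 0.0696] ((0.6105183959007263, -0.01611628569662571), 0.03250782936811447)
[   0  210   62   66 3162] [ 0.4683 -0.0417  0.0743] ((0.4617370367050171, -0.04592886567115784), 0.021601494401693344)
[482 277  30  36 807] [ 0.7891 -0.0324  0.07  ] ((0.7955668568611145, -0.03442870080471039), 0.012308705598115921)
```

```bash
python3 -m pendant '[[0,0,-0.04,0,0,0,-0.6],[0,0,-0.06,0,0,0,-0.6],[0,0,-0.06,0,0,0,0.9],[0,0,-0.06,0,0,0,0.9],[0,0,-0.06,0,0,0,0.9],[0,0,-0.06,0,0,0,0.9],[0,0,-0.5,0,0,0,0.9],[0,0,-1.1,0,0,0,0.9],[-0.4,0,-1.8,0,0,0,0.9],[-1,0,-2.3,0,0,0,0.9]]'
python3 -m pendant '[[-0.2,0,0,0,0,0,0.9],[-0.4,0,0,0,0,0,0.9],[-0.6,0,0,0,0,0,0.9],[-0.6,0,0,0,0,0,0.9],[-0.6,0,0,0,0,0,0.9],[-0.6,0,0,0,0,0,0.9],[-0.6,0,0,0,0,0,0.9],[-0.6,0,0,0,0,0,0.9],[-0.6,0,0,0,0,0,0.9],[-0.6,0,0,0,0,0,0.9]]'
python3 - <<'E'
from h import *
np.set_printoptions(precision=4,suppress=True)
c=manip.get_calibration('wrist'); p,d=manip.camera('wrist'); P=cloud(c,d); cv2.imwrite('pics/w14.png',p[:,:,::-1])
near=np.hypot(P[...,0]-.611,P[...,1]+.018)<.045
for lo,hi in((.118,.14),(.064,.076)):
    X=P[near&(P[...,2]>lo)&(P[...,2]<hi)]; print(lo,len(X),np.percentile(X[:,2],[5,50,95]),cv2.minEnclosingCircle(X[:,:2].astype(np.float32)))
    A=np.c_[X[:,:2]-X[:,:2].mean(0),np.ones(len(X))]; t=np.percentile(X[:,2],60) 
X=P[near&(P[...,2]>.122)]; A=np.c_[X[:,:2]-X[:,:2].mean(0),np.ones(len(X))]; print('tilt',np.linalg.lstsq(A,X[:,2],rcond=None)[0])
E
```

```text
clock: 44.0
position: [0.6196, -0.0665, 0.2127]
ee_rot: [0.645, 0.764, 0.001, 0.001]
ft_force: [0.2, -1.1, 0.1]
grip_width: 0.948
grasp_force: 0.0
clock: 45.25
position: [0.6242, -0.0966, 0.2108]
ee_rot: [0.646, 0.764, 0.0, 0.0]
ft_force: [-0.1, 0.3, -0.1]
grip_width: 0.95
grasp_force: 0.0
0.118 1425 [0.1203 0.1272 0.1298] ((0.6111710071563721, -0.017404625192284584), 0.028517508879303932)Traceback (most recent call last):
  File "<stdin>", line 6, in <module>
    return _quantile_unchecked(
        a, q, axis, out, overwrite_input, method, keepdims, weights)
    return _ureduce(a,
                    func=_quantile_ureduce_func,
    ...<5 lines>...
                    overwrite_input=overwrite_input,
                    method=method)
    r = func(a, **kwargs)
    result = _quantile(arr,
                       quantiles=q,
    ...<2 lines>...
                       out=out,
                       weights=wgt)
    slices_having_nans = np.isnan(arr[-1, ...])
                                  ~~~^^^^^^^^^
IndexError: index -1 is out of bounds for axis 0 with size 0
```

View pics/w14.png

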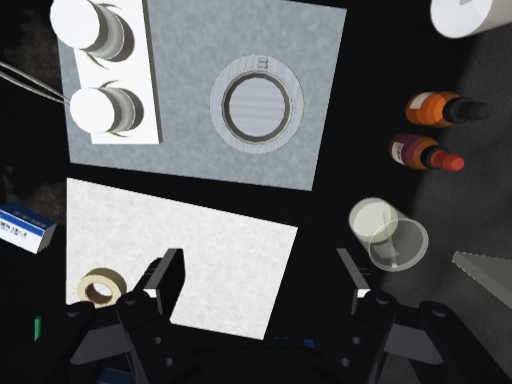

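Cup (257,107) stands upright in the cone, pots (85,20),(103,110) in their wells, tape in place. To be sure of the last millimetre I regrasp and press once more.

```bash
python3 -m pendant '[[0.8,0,0,0,0,0,0.9],[1.6,0.01,0,0,0,0,0.9],[1.6,0.01,0,0,0,0,0.9],[1.6,0.01,0.5,0,0,0,0.9],[1.6,0.01,1.2,0,0,0,0.9],[1.6,0.01,1.8,0,0,0,0.9],[1.6,0.01,2.15,0,0,0,0.9],[1.6,0.01,2.15,0,0,0,-0.6],[1.6,0.01,2.15,0,0,0,-0.6],[1.6,0.01,2.15,0,0,0,-0.6]]' 120
python3 -m pendant '[[0,0,0.02,0,0,0.5,-0.6],[0,0,0.05,0,0,1,-0.6],[0,0,0.08,0,0,0.5,-0.6],[0,0,0.11,0,0,0,-0.6],[0,0,0.11,0,0,-0.5,-0.6],[0,0,0.11,0,0,-1,-0.6],[0,0,0.11,0,0,-0.5,-0.6],[0,0,0.11,0,0,0,-0.6],[0,0,0.11,0,0,0,-0.6],[0,0,0.11,0,0,0,-0.6]]'
```

```text
clock: 46.55
position: [0.6118, -0.0177, 0.1039]
ee_rot: [0.646, 0.764, 0.0, 0.0]
ft_force: [0.9, 1.1, -4.0]
grip_width: 0.611
grasp_force: 126.1
clock: 47.8
position: [0.6129, -0.0172, 0.1037]
ee_rot: [0.646, 0.764, 0.001, 0.002]
ft_force: [-16.0, -0.4, 38.7]
grip_width: 0.606
grasp_force: 131.0
```

38 N with twisting moved it only 0.2 mm: it is home. Back off, release, retreat.

```bash
python3 -m pendant '[[0,0,-0.06,0,0,0,-0.6],[0,0,-0.1,0,0,0,-0.6],[0,0,-0.1,0,0,0,0.9],[0,0,-0.1,0,0,0,0.9],[0,0,-0.1,0,0,0,0.9],[0,0,-0.1,0,0,0,0.9],[0,0,-0.6,0,0,0,0.9],[0,0,-1.2,0,0,0,0.9],[-0.4,0,-1.9,0,0,0,0.9],[-1.4,0,-2.4,0,0,0,0.9]]'
python3 -m pendant '[[0,0,0,0,0,0,0.9],[0,0,0,0,0,0,0.9],[0,0,0,0,0,0,0.9],[0,0,0,0,0,0,0.9],[0,0,0,0,0,0,0.9],[0,0,0,0,0,0,0.9],[0,0,0,0,0,0,0.9],[0,0,0,0,0,0,0.9],[0,0,0,0,0,0,0.9],[0,0,0,0,0,0,0.9]]'
python3 - <<'E'
from h import *
c=manip.get_calibration('wrist'); p,d=manip.camera('wrist'); P=cloud(c,d)
X=P[(np.hypot(P[...,0]-.611,P[...,1]+.018)<.045)&(P[...,2]>.118)&(P[...,2]<.14)]
print(np.percentile(X[:,2],[50,95]),cv2.minEnclosingCircle(X[:,:2].astype(np.float32)))
u=X[X[:,2]>np.percentile(X[:,2],50)]; A=np.c_[u[:,:2]-u[:,:2].mean(0),np.ones(len(u))]; print('tilt',np.linalg.lstsq(A,u[:,2],rcond=None)[0])
p,d=manip.camera('top'); cv2.imwrite('pics/t15.png',cv2.resize(p[110:260,90:360,::-1],None,fx=2.9,fy=2.9))
E
```

```text
clock: 49.05
position: [0.6236, -0.0843, 0.22]
ee_rot: [0.644, 0.765, 0.001, 0.0]
ft_force: [-0.1, 0.3, -0.0]
grip_width: 0.948
grasp_force: 0.0
clock: 50.3
position: [0.623, -0.0867, 0.2178]
ee_rot: [0.646, 0.764, -0.0, 0.0]
ft_force: [0.1, -0.4, 0.3]
grip_width: 0.952
grasp_force: 0.0
[0.12817854 0.13124331] ((0.6098150014877319, -0.020421817898750305), 0.028485234826803207)
tilt [0.01177939 0.02796417 0.1298077 ]
```

View pics/t15.png

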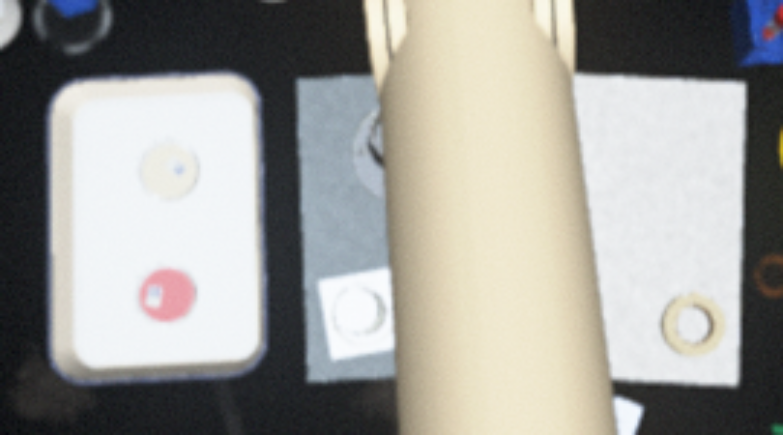

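Plates lie in the tray (168,170),(168,295), tape (692,325) in place, arm hides the rest. The rim shifted about 3 mm after the second release, so I check the cup's tilt properly.

```bash
cat > tilt.py <<'E'
from h import *
np.set_printoptions(precision=4,suppress=True)
for k in range(2):
    c=manip.get_calibration('wrist'); p,d=manip.camera('wrist'); P=cloud(c,d); o=manip.get_obs()
    X=P[(np.hypot(P[...,0]-.611,P[...,1]+.018)<.045)&(P[...,2]>.118)&(P[...,2]<.14)]
    cc,r=cv2.minEnclosingCircle(X[:,:2].astype(np.float32)); v=X[:,:2]-cc; a=np.arctan2(v[:,1],v[:,0]); rr=np.hypot(*v.T)
    T=np.array([[cc[0]+.027*np.cos(b),cc[1]+.027*np.sin(b),np.percentile(X[(abs(np.angle(np.exp(1j*(a-b))))<.15)&(rr>.024),2],90)] for b in np.arange(-np.pi,np.pi,.3) if ((abs(np.angle(np.exp(1j*(a-b))))<.15)&(rr>.024)).sum()>5])
    A=np.c_[T[:,:2]-cc,np.ones(len(T))]; s=np.linalg.lstsq(A,T[:,2],rcond=None)[0]
    print('centre',np.array(cc),r,'slope',s[:2],'z',s[2],'res',np.std(A@s-T[:,2]),len(T))
cv2.imwrite('pics/w16.png',p[:,:,::-1])
E
python3 tilt.py
```

```text
centre [ 0.6098 -0.0203] 0.028441501781344414 slope [0.0212 0.0432] z 0.1302581016282163 res 0.0001464423859069977 21
centre [ 0.6098 -0.0204] 0.028504228219389915 slope [0.0185 0.0457] z 0.13036308763928667 res 0.00014775042670686354 21
```

View pics/w16.png

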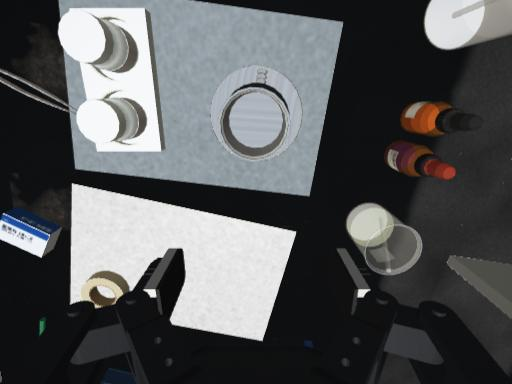

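The cup leans about 0.05 rad (rim shifted toward the sheet, centre (255,123)). I'll regrip with the jaws across the lean so the pads right it, and press again.

```bash
python3 -m pendant '[[0.2,0,0,0,0,1.3,0.9],[0.5,0,0,0,0,2.6,0.9],[0.8,0,0,0,0,3.9,0.9],[1.1,0,0,0,0,5.2,0.9],[1.38,0,0,0,0,6.5,0.9],[1.38,0,0,0,0,7.8,0.9],[1.38,0,0,0,0,9.1,0.9],[1.38,0,0,0,0,10.4,0.9],[1.38,0,0,0,0,11.25,0.9],[1.38,0,0,0,0,11.25,0.9]]'
python3 -m pendant '[[0,0,0,0,0,0,0.9],[0,0,0,0,0,0,0.9],[0,0,0,0,0,0,0.9],[0,0,0,0,0,0,0.9],[0,0,0,0,0,0,0.9],[0,0,0,0,0,0,0.9],[0,0,0,0,0,0,0.9],[0,0,0,0,0,0,0.9],[0,0,0,0,0,0,0.9],[0,0,0,0,0,0,0.9]]'; python3 tilt.py
```

```text
clock: 51.75
position: [0.6116, -0.0185, 0.2179]
ee_rot: [0.996, 0.084, 0.0, 0.0]
ft_force: [0.2, -0.6, 0.1]
grip_width: 0.95
grasp_force: 0.0
clock: 53.0
position: [0.6116, -0.0187, 0.2178]
ee_rot: [0.997, 0.083, 0.0, 0.0]
ft_force: [0.8, -0.5, 0.3]
grip_width: 0.949
grasp_force: 0.0
centre [ 0.6102 -0.0205] 0.028734488412737846 slope [0.031  0.0414] z 0.1302441960711032 res 0.0002319779865668345 21
centre [ 0.6104 -0.0207] 0.02857341431081295 slope [0.0294 0.0405] z 0.13030085225967114 res 0.00016413050436775515 21
```

```bash
python3 -m pendant '[[0,-0.02,0.6,0,0,0,0.9],[0,-0.02,1.3,0,0,0,0.9],[0,-0.02,1.9,0,0,0,0.9],[0,-0.02,2.3,0,0,0,0.9],[0,-0.02,2.34,0,0,0,0.9],[0,-0.02,2.34,0,0,0,-0.6],[0,-0.02,2.34,0,0,0,-0.6],[0,-0.02,2.34,0,0,0,-0.6],[0,-0.02,2.34,0,0,0,-0.6],[0,-0.02,2.34,0,0,0,-0.6]]' 120
python3 -m pendant '[[0,0,0.02,0,0,0.5,-0.6],[0,0,0.05,0,0,1,-0.6],[0,0,0.08,0,0,0.5,-0.6],[0,0,0.1,0,0,0,-0.6],[0,0,0.1,0,0,-0.5,-0.6],[0,0,0.1,0,0,-1,-0.6],[0,0,0.1,0,0,-0.5,-0.6],[0,0,0.1,0,0,0,-0.6],[0,0,0.1,0,0,0,-0.6],[0,0,0.1,0,0,0,-0.6]]'; python3 tilt.py
```

```text
clock: 54.35
position: [0.612, -0.018, 0.1015]
ee_rot: [0.997, 0.083, 0.001, 0.0]
ft_force: [1.7, -3.0, 3.0]
grip_width: 0.607
grasp_force: 126.0
clock: 55.6
position: [0.6138, -0.0172, 0.1011]
ee_rot: [0.997, 0.083, 0.003, 0.0]
ft_force: [-8.4, -0.1, 34.9]
grip_width: 0.611
grasp_force: 130.5
centre [ 0.6205 -0.0164] 0.044048015028238297 slope [0.2954 0.0156] z 0.13369480587630836 res 0.002453384761902138 14
centre [ 0.6201 -0.0164] 0.04390581324696541 slope [0.3767 0.0575] z 0.13524009600239745 res 0.0016306221528522694 14
```

```bash
python3 -m pendant '[[0,0,-0.04,0,0,0,-0.6],[0,0,-0.08,0,0,0,-0.6],[0,0,-0.08,0,0,0,-0.6],[0,0,-0.08,0,0,0,-0.6],[0,0,-0.08,0,0,0,-0.6],[0,0,-0.08,0,0,0,-0.6],[0,0,-0.08,0,0,0,-0.6],[0,0,-0.08,0,0,0,-0.6],[0,0,-0.08,0,0,0,-0.6],[0,0,-0.08,0,0,0,-0.6]]'
```

```text
clock: 56.95
position: [0.6127, -0.0174, 0.1015]
ee_rot: [0.997, 0.083, 0.002, 0.0]
ft_force: [1.8, -0.3, 10.1]
grip_width: 0.609
grasp_force: 127.4
```

```bash
python3 -m pendant '[[0,0,-0.01,0,0,0,-0.6],[0,0,-0.02,0,0,0,0.9],[0,0,-0.02,0,0,0,0.9],[0,0,-0.02,0,0,0,0.9],[0,0,-0.02,0,0,0,0.9],[0,0,-0.3,0,0,0,0.9],[0,0,-0.8,0,0,0,0.9],[0,0,-1.4,0,0,0,0.9],[0,0,-2,0,0,0,0.9],[0,0,-2.3,0,0,0,0.9]]'; python3 tilt.py
```

```text
clock: 58.2
position: [0.6121, -0.0176, 0.2175]
ee_rot: [0.997, 0.083, 0.002, 0.0]
ft_force: [-0.1, 0.7, -0.4]
grip_width: 0.95
grasp_force: 0.0
centre [ 0.6078 -0.0191] 0.02867220714688301 slope [0.0664 0.0162] z 0.12993582170067997 res 0.00017834707775560545 21
centre [ 0.6082 -0.0189] 0.028524264693260193 slope [0.0667 0.0148] z 0.12990527230484356 res 0.0002381141855798848 21
```

The y lean is cured but it now leans in x (free direction of the pads). I'll turn back and press on both sides of the rim with the fingertips to level it.

```bash
python3 -m pendant '[[0,0,0,0,0,-1.3,0],[0,0,0,0,0,-2.6,0],[0,0,0,0,0,-3.9,0],[0,0,0,0,0,-5.2,0],[0,0,0,0,0,-6.5,0],[0,0,0,0,0,-7.8,0],[0,0,0,0,0,-9.1,0],[-0.04,0,0.2,0,0,-10.4,0],[-0.04,0,0.6,0,0,-11.25,0],[-0.04,0,0.9,0,0,-11.25,0]]' 40
python3 -m pendant '[[0,0,0.15,0,0,0,0],[0,0,0.3,0,0,0,0],[0,0,0.45,0,0,0,0],[0,0,0.5,0,0,0,0],[0,0,0.52,0,0,0,0],[0,0,0.52,0,0,0,0],[0,0,0.52,0,0,0,0],[0,0,0.52,0,0,0,0],[0,0,0.52,0,0,0,0],[0,0,0.52,0,0,0,0]]'
python3 - <<'E'
from h import *
p,d=manip.camera('wrist'); cv2.imwrite('pics/w17.png',p[:,:,::-1])
E
```

```text
clock: 59.55
position: [0.6087, -0.0181, 0.1677]
ee_rot: [0.646, 0.763, -0.001, -0.001]
ft_force: [0.2, -0.2, 0.7]
grip_width: 0.503
grasp_force: 0.0
clock: 60.8
position: [0.6095, -0.018, 0.1439]
ee_rot: [0.646, 0.764, -0.0, 0.0]
ft_force: [-0.1, -0.3, -0.1]
grip_width: 0.501
grasp_force: 0.0
```

View pics/w17.png

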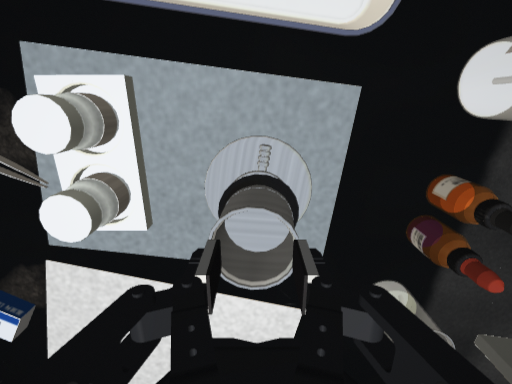

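Both fingertips (210,275),(303,275) stand over the rim's two sides just above it; press slowly.

```bash
python3 -m pendant '[[0,0.01,0.02,0,0,0,-0.1],[0,0.01,0.04,0,0,0,-0.1],[0,0.01,0.06,0,0,0,-0.1],[0,0.01,0.08,0,0,0,-0.1],[0,0.01,0.1,0,0,0,-0.1],[0,0.01,0.12,0,0,0,-0.1],[0,0.01,0.14,0,0,0,-0.1],[0,0.01,0.16,0,0,0,-0.1],[0,0.01,0.16,0,0,0,-0.1],[0,0.01,0.16,0,0,0,-0.1]]'
```

```text
clock: 62.1
position: [0.6132, -0.017, 0.1398]
ee_rot: [0.646, 0.764, 0.003, 0.003]
ft_force: [2.0, 2.5, 20.2]
grip_width: 0.454
grasp_force: 10.4
```

```bash
python3 -m pendant '[[0,0,0.03,0,0,0.4,-0.1],[0,0,0.05,0,0,0.8,-0.1],[0,0,0.05,0,0,0.4,-0.1],[0,0,0.05,0,0,0,-0.1],[0,0,0.05,0,0,-0.4,-0.1],[0,0,0.05,0,0,-0.8,-0.1],[0,0,0.05,0,0,-0.4,-0.1],[0,0,0.05,0,0,0,-0.1],[0,0,0.05,0,0,0,-0.1],[0,0,0.05,0,0,0,-0.1]]'
python3 -m pendant '[[0,0,-0.1,0,0,0,-0.1],[0,0,-0.2,0,0,0,-0.1],[0,0,-0.3,0,0,0,-0.1],[0,0,-0.6,0,0,0,-0.1],[0,0,-1.2,0,0,0,-0.1],[0,0,-1.7,0,0,0,-0.1],[0,0,-1.7,0,0,0,0.9],[0,0,-1.7,0,0,0,0.9],[0,0,-1.7,0,0,0,0.9],[0,0,-1.7,0,0,0,0.9]]'; python3 tilt.py
```

```text
clock: 63.35
position: [0.6142, -0.0177, 0.1397]
ee_rot: [0.646, 0.763, 0.003, 0.005]
ft_force: [-1.1, -1.5, 36.4]
grip_width: 0.448
grasp_force: 18.2
clock: 64.6
position: [0.6097, -0.0179, 0.2177]
ee_rot: [0.646, 0.764, -0.0, -0.0]
ft_force: [0.6, -0.7, 0.1]
grip_width: 0.948
grasp_force: 0.0
centre [ 0.6111 -0.0177] 0.028620058670639992 slope [-0.      0.0066] z 0.12836657418115469 res 0.00015673280315895704 21
centre [ 0.6112 -0.0177] 0.028663713485002518 slope [0.0001 0.0093] z 0.12839954011910046 res 0.00019829374297955559 21
```

The cup is now level (under 0.01 rad), centred and 2 mm lower than before, so its foot is home. Pots and plates are undisturbed.

```bash
python3 near.py w18 | grep '^0.06'; python3 -c "
from workcell import manip;print(manip.hand_in())"
```

```text
0.06 px [442  36  69  83] n 2175 z 0.08187293639717946 0.09900977882828028 circ [0.802  0.1199 0.0334] mid [0.7875 0.1182]
0.06 px [78 96 50 45] n 1734 z 0.07698999606685664 0.07846173633256459 circ [0.4485 0.0255 0.021 ] mid [0.4493 0.0261]
0.06 px [227 156  62  36] n 786 z 0.07086515131016446 0.09777265935980317 circ [ 0.6106 -0.0161  0.0328] mid [ 0.6104 -0.005 ]
0.06 px [ 93 168  45  41] n 1391 z 0.07693001313906817 0.07827707694710112 circ [ 0.4609 -0.0456  0.021 ] mid [ 0.4614 -0.0447]
0.06 px [233 177  51  42] n 1656 z 0.08724812037077206 0.09753430139028135 circ [ 0.6114 -0.0185  0.025 ] mid [ 0.6119 -0.0232]
0.06 px [423 176  38  27] n 609 z 0.07556764374645386 0.09863500757291266 circ [0.8016 0.0127 0.0122] mid [0.7991 0.0128]
0.06 px [404 214  35  29] n 545 z 0.07574201830136762 0.0986441915865442 circ [ 0.7963 -0.0341  0.0121] mid [ 0.7944 -0.034 ]
0.06 px [370 269  42  37] n 513 z 0.07203351977441946 0.08199952126773437 circ [ 0.791  -0.1207  0.0295] mid [ 0.7915 -0.1194]
0.06 px [466 322  46  31] n 859 z 0.07858901750373726 0.09863884207953393 circ [ 0.9495 -0.1634  0.0312] mid [ 0.9477 -0.1649]
the job is handed in; nothing more can be done
None
```

The job is handed in at about 65 s of the 118 s, with no verdict shown; by the last camera checks both plates lie flat in the tray, a pot stands in each well, the cup is level and home on its seat (after one correction for a lean), and the tape has not moved.

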